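Weigh the counterweights and hang them on the rack

ROBOT

A 6-joint arm with a two-finger parallel gripper is mounted at the origin on the work surface. World frame = base frame: x ahead of the robot, y to its left, z up, the work surface at z = 0. Lengths are in m, angles in rad, forces in N, time in s.
With the tool pointing down it reaches from about 0.35 to 0.775 m from the base axis. Payload 5.5 kg.
Tool frame: the origin (TCP) lies between the finger pads; the fingertips stand ctrl.tip_reach ahead of it and the grasp point (between the pads) lies 3 mm ahead of it (ctrl.tip_reach is the distance from the TCP to the fingertips, in m); z points along the fingers, y is the line along which they close (so a half turn about z gives the same grasp; the last joint's range is limited). The gripper opens to 85 mm and grips with 20 to 120 N. Pads are 22 mm wide; open, the fingers measure 114 mm over their backs; the gripper's body (76 mm by 85 mm) begins 54 mm behind the grasp point. The pads swing forward as they close: fully open they stand 13 mm farther back than shut.
Start: joints at [-1.445, 0.313, 0.046, 1.304, 0, 1.431], TCP at [0.151, -0.555, 0.253] pointing down, gripper open.
Joint ranges: [-2.76, 2.76], [-0.86, 1.69], [-1.03, 1.26], [-2.2, 2.34], [-1.47, 1.5], [-3.14, 3.14]. Speed limits (rad/s): [2.57, 2.57, 3.14, 3.14, 3.14, 3.14].

INTERFACE

Orientations are given as [roll, pitch, yaw] about the fixed x, y, z axes, in that order (R = Rz(yaw) Ry(pitch) Rx(roll)).
In Python, from bench import ctrl gives the robot as it stands. The module is installed in compiled form; this text tells all that it offers.
- The arm moves only by the tool carry_out, never from a script. Its argument "motion" is a list of rows, each an object with "turn": the turn, a rotation vector about the tool's x, y, z normalised to -1 to 1, where 1 is 180 degrees, a list of three; "translation": the shift along the tool's x, y, z normalised to -1 to 1, where 1 is 0.2 m, a list of three; "gripper": the gripper's target within -1 to 1 (shut at 1, half-way at 0, fully open at -1). A call has 1 to 10 rows; each row shifts and turns the commanded pose from where the row before left it, along the tool's axes as they then stand; what a row does not reach is not made up. A row lasts 1/10 s, in which the tool goes at most 50 mm and 8.59 degrees, less where a joint would pass 70% of its speed; a pose out of reach is approached as far as the arm can. A call with a number of a shift or a turn outside -1 to 1 is refused whole. A call with a gripper value outside its range is refused whole. The fingers move at their own pace and stop on an object; "grip_force" is the grip in N (left out, the last holds). Time passes only in rows, so rows that do not move let the fingers close. It gives the time, the measured TCP pose, the force, the opening and the grip force at its end, in the units of the state.
- ctrl.read_state(): the state, without advancing time (a new reading comes with each control period).
- ctrl.camera(name): name is "scene" or "top" or "wrist"; returns a dict with "color" (480x640x3 uint8, red, green, blue), "z_map" (480x640 float32, m along the optical axis (not along the pixel's ray), 0 where there is no reading), "fx", "fy", "cx", "cy" (pixels), "cam_to_world" (4x4, takes a point from camera to world coordinates). Camera axes: x right, y down, z forward; pixel columns grow to the right and rows downward; lengths in m; the calibration is good to about 2 mm. A picture is of the moment at which its call begins.
- ctrl.sign_off(): hands the job in; it is judged then, once.
The state is a dict: "t": time; "joints": joint angles; "joint_vel": joint speeds; "tau": joint torques, N m; "tool_pos": TCP position; "tcp_rot": TCP orientation; "contact_force": force on the tool from outside, world axes, zero at the start; "ft_torque": the same for the moment, N m; "grip_width": finger opening in m; "gripper_force": force on a finger pad.
Only numpy, scipy, OpenCV 4.12 (cv2) and the standard library are available. Lean on these libraries where they do the work, as an engineer would, in place of code of your own. Each camera call takes 0.05 s, during which the arm holds its last target. There are 200 camera calls.

TASK

Check-weigh the freshly ground steel counterweights on the bench, going by size from the smallest to the largest: hang each one by its handle on the hook of the spring scale, let go and let it settle so that it hangs still for a couple of seconds for the reading, then take it off before the next. By the end every weight must hang still by its handle on the storage rack, one to a hook, any hook. Leave the other things on the bench where they are.

Things in the scene. Friction and masses are not known exactly. Their poses are not given: they have to be found in the camera images.
- w1: the smallest counterweight: round steel block, 42 mm diameter, 26 mm high, about 0.34 kg; on top an upright inverted-U handle of 16 x 4 mm flat bar: 40 mm over its legs (along y), 32 mm between them, opening looks along x, top bar along y, its underside 62 mm and top 66 mm above the block. Origin: centre of the block's underside, z up. May be absent.
- w1_bar (a point): middle of the underside of the handle's top bar of w1, 88 mm above its body's origin; axes as the body's. This is the spot that rests on a hook.
- w2: the second smallest: square steel block, 50 x 50 mm, 26 mm high, about 0.55 kg; on top an upright inverted-U handle of 16 x 4 mm flat bar: 40 mm over its legs (along y), 32 mm between them, opening looks along x, top bar along y, its underside 62 mm and top 66 mm above the block. Origin: centre of the block's underside, z up. May be absent.
- w2_bar (a point): middle of the underside of the handle's top bar of w2, 88 mm above its body's origin; axes as the body's. This is the spot that rests on a hook.
- w3: the third in size: six-sided steel block, 58 mm across flats (67 mm across corners), 28 mm high, about 0.70 kg; on top an upright inverted-U handle of 16 x 4 mm flat bar: 40 mm over its legs (along y), 32 mm between them, opening looks along x, top bar along y, its underside 62 mm and top 66 mm above the block. Origin: centre of the block's underside, z up. May be absent.
- w3_bar (a point): middle of the underside of the handle's top bar of w3, 90 mm above its body's origin; axes as the body's. This is the spot that rests on a hook.
- w4: the largest: round steel block, 72 mm diameter, 28 mm high, about 0.86 kg; on top an upright inverted-U handle of 16 x 4 mm flat bar: 40 mm over its legs (along y), 32 mm between them, opening looks along x, top bar along y, its underside 62 mm and top 66 mm above the block. Origin: centre of the block's underside, z up. May be absent.
- w4_bar (a point): middle of the underside of the handle's top bar of w4, 90 mm above its body's origin; axes as the body's. This is the spot that rests on a hook.
- scale_seat (a point): hook of the spring scale (green column 0.25 m high, white graduated plate): top of the bar at the hook's seat, 200 mm above the bench when empty; goes down under load. Shape and axes as the rack's hooks (see rack_hook0); the carriage's face is 58 mm and the column's plate 87 mm from the seat in +x. Nothing is above the hook. Its base is 140 mm wide, 12 mm thick, under the hook.
- scale_hook (a joint): how far the scale's hook has been pulled down, in m: 0 empty, up to 0.055 at its stop; a spring of 250 N/m (about 39 mm per kg), lightly damped: it bobs for about a second after loading.
- rack_hook0 (a point): storage rack (grey rail on two posts, four equal hooks 120 mm apart), leftmost hook seen from the robot: top of the 8 mm bar at its seat (lowest part, flat-topped, 25 mm long, 14 mm wide), 180 mm above the bench. z up; +x runs along the hook towards the rail (57 mm away, its top 27 mm above the seat), behind the seat the bar rises 16 mm; the upturned tip is 30 mm away in -x and 18 mm above the seat. Fixed, empty at the start.
- rack_hook1 (a point): seat of the rack's hook number 2 counted from the robot's left, like rack_hook0. Empty at the start.
- rack_hook2 (a point): seat of the rack's hook number 3 counted from the robot's left, like rack_hook0. Empty at the start.
- rack_hook3 (a point): seat of the rack's hook number 4 counted from the robot's left, like rack_hook0. Empty at the start.
- hammer: Bystander, to be left alone: hammer, 260 mm, lying on the right of the bench. Origin: on its underside.
- wrench: Bystander, to be left alone: wrench, 200 mm, lying on the bench. Origin: on its underside.
- discs: Bystander, to be left alone: stack of grinding discs, 115 mm diameter, 24 mm high, lying between the scale and the rack. Origin: on its underside.
- spray: Bystander, to be left alone: spray can, 66 mm diameter, 170 mm high. Origin: on its underside.
- mug: Bystander, to be left alone: white mug, 80 mm diameter, 95 mm high. Origin: on its underside.
- grinder: Bystander, to be left alone: angle grinder, about 340 mm long, lying behind the rack. Origin: on its underside.

How it is judged:
By the outcome, as a careful person would: the job done as asked, in the order asked, and still so for the second after the job is handed in, with the robot touching nothing.
Of w1, w2, w3, w4 only 3 to 4 are there at a start; the rules pass over those that are not, and their reading is None.
At some moment in a run one of w1, w2, w3, w4 may be knocked a few centimetres aside while the robot is not near it.
It also fails if it takes over 210 s, if anything falls off the work surface, if the arm or the gripper's body presses on something with over 40 N, if the wrist force passes 120 N, or if a joint passes its speed limit or range.

## Working session

There is one attempt and no reset: what is moved stays moved. The work goes in short steps, Python scripts to look and compute and a tool call to move; the robot and the scene stay as the last step left them, time stands still between calls to the robot, and variables do not carry over. Pictures are saved under pics/ and viewed, at most 14 in all, crops included, and the job is handed in when it is done.

Besides the shell and the picture viewer there is one more tool, called after "Call:" as name(argument=value, ...), one argument or row to a line, values as JSON. carry_out: Moves the arm, as the interface text tells. Scaled input: -1 to 1 covers 0.2 m each way for a shift and 180 degrees each way for a turn. Its arguments: {"type":"object","properties":{"motion":{"type":"array"},"grip_force":{"type":"number"}},"required":["motion"]}

```bash
mkdir -p pics
python3 - <<'E'
from bench import ctrl
import cv2,numpy as np
s=ctrl.read_state(); print({k:np.round(v,3).tolist() for k,v in s.items()}, ctrl.tip_reach)
for n in ("top","scene"):
    c=ctrl.camera(n); cv2.imwrite(f"pics/{n}0.png",c["color"][:,:,::-1]); np.savez(f"{n}0.npz",**c)
    print(n,c["fx"],c["cx"],c["cy"],np.round(c["cam_to_world"],3).tolist())
E
```

```text
{'t': 0.0, 'joints': [-1.445, 0.314, 0.045, 1.304, 0.0, 1.431], 'joint_vel': [-0.001, 0.001, -0.001, -0.0, -0.0, -0.0], 'tau': [0.0, -48.062, 29.853, 0.019, -0.0, -0.0], 'tool_pos': [0.151, -0.554, 0.252], 'tcp_rot': [-3.14, -0.0, 0.266], 'contact_force': [0.095, 0.249, 0.652], 'ft_torque': [-0.042, -0.011, 0.028], 'gripper_force': 0.0, 'grip_width': 0.086} 0.022
top 471.8410869627291 319.61507568391124 238.20784748253877 [[0.004, -0.991, 0.135, 0.412], [-1.0, -0.006, -0.01, 0.047], [0.011, -0.135, -0.991, 1.242], [0.0, 0.0, 0.0, 1.0]]
scene 477.69281313386364 316.5257497100876 242.12310900239567 [[0.204, 0.697, -0.687, 1.531], [0.979, -0.16, 0.128, -0.119], [-0.021, -0.699, -0.715, 1.147], [0.0, 0.0, 0.0, 1.0]]
```

View pics/top0.png

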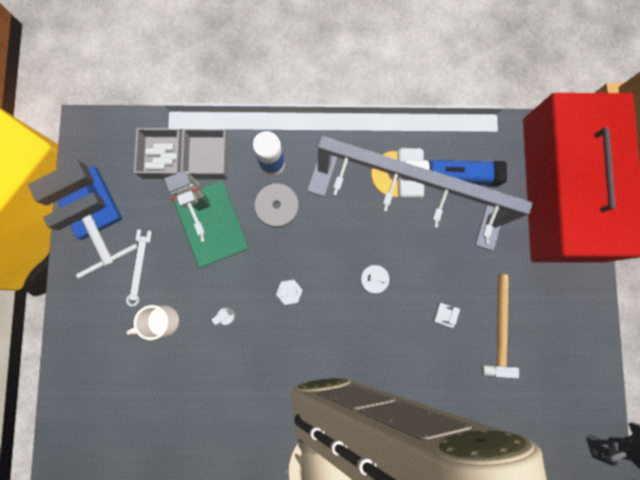

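View pics/scene0.png

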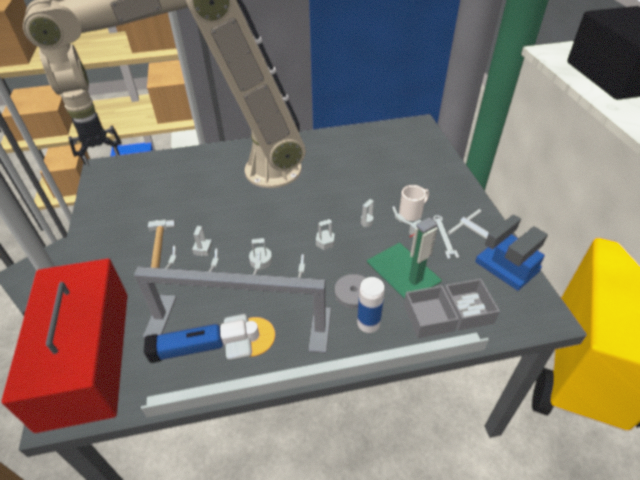

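The top view shows w1 at about (223,316), w3 at (289,291), w4 at (375,278) and w2 at (447,315). The scale hook is near (197,225), and the rack hook tips are near (337,190), (388,207), (436,223) and (488,240). All four weights are present. Next I'll measure them from the depth data.

```bash
cat > h.py <<'E'
import numpy as np,cv2
def cloud(c,box=None):
    z=c["z_map"]; v,u=np.mgrid[:480,:640]
    p=np.stack([(u-c["cx"])/c["fx"]*z,(v-c["cy"])/c["fy"]*z,z],-1)
    M=c["cam_to_world"]; return p@M[:3,:3].T+M[:3,3]
def ray(c,u,v,h):
    M=c["cam_to_world"]; d=M[:3,:3]@np.array([(u-c["cx"])/c["fx"],(v-c["cy"])/c["fy"],1]); o=M[:3,3]
    return o+d*(h-o[2])/d[2]
def axis(p):
    m=p.mean(0); w,V=np.linalg.eigh(np.cov((p-m).T)); return m,np.degrees(np.arctan2(V[1,-1],V[0,-1])),np.sqrt(w)
E
python3 - <<'E'
import numpy as np,cv2
from h import *
T=dict(np.load("top0.npz")); S=dict(np.load("scene0.npz"))
P={"top":cloud(T),"scene":cloud(S)}
W={"w1":(223,316),"w3":(289,291),"w4":(375,278),"w2":(447,315)}
for n,(u,v) in W.items():
    c=ray(T,u,v,.03)[:2]; print(n,c.round(3))
    for k,Q in P.items():
        q=Q.reshape(-1,3); q=q[np.hypot(q[:,0]-c[0],q[:,1]-c[1])<.055]
        lo=q[(q[:,2]>.015)&(q[:,2]<.04)]; hi=q[(q[:,2]>.075)&(q[:,2]<.11)]
        print(k,len(lo),lo.mean(0).round(4),(np.ptp(lo[:,:2],axis=0)).round(3),len(hi), [np.round(a,4) for a in axis(hi[:,:2])] if len(hi)>4 else '', hi[:,2].mean().round(4) if len(hi) else '')
t=P["top"].reshape(-1,3)
for nm,(u,v) in {"h0":(337,190),"h1":(388,207),"h2":(436,223),"h3":(488,240),"sc":(200,237)}.items():
    print(nm,ray(T,u,v,.198 if nm!="sc" else .218).round(4), P["top"][v-1:v+2,u-1:u+2,2].round(3).tolist())
for n,y0,y1,x0,x1 in (("hooks",130,260,150,530),("wts",250,350,120,520)):
    cv2.imwrite(f"pics/{n}.png",cv2.resize(T["color"][y0:y1,x0:x1,::-1],None,fx=2.0,fy=2.0,interpolation=cv2.INTER_CUBIC))
a=cv2.resize(T["color"][160:260,160:260,::-1],(400,400),interpolation=cv2.INTER_CUBIC)
b=cv2.resize(T["color"][130:250,300:520,::-1],(800,436),interpolation=cv2.INTER_CUBIC)
cv2.imwrite("pics/a.png",a);cv2.imwrite("pics/b.png",b)
E
```

```text
w1 [0.376 0.279]
top 119 [0.3726 0.2708 0.0254] [0.04 0.04] 121 [array([0.3763, 0.2741]), np.float64(127.3799), array([0.0047, 0.0122])] 0.0906
scene 98 [0.3829 0.2749 0.0272] [0.043 0.042] 65 [array([0.38  , 0.2727]), np.float64(124.1292), array([0.0049, 0.0148])] 0.0889
w3 [0.44  0.113]
top 335 [0.4369 0.1121 0.0271] [0.061 0.064] 113 [array([0.4375, 0.1134]), np.float64(101.1578), array([0.0047, 0.0118])] 0.0925
scene 221 [0.4454 0.1115 0.0272] [0.067 0.065] 70 [array([0.4406, 0.1114]), np.float64(94.5862), array([0.0054, 0.0138])] 0.0911
w4 [ 0.474 -0.107]
top 485 [ 0.4705 -0.105   0.027 ] [0.07 0.07] 119 [array([ 0.4716, -0.1063]), np.float64(82.6511), array([0.0048, 0.0125])] 0.0922
scene 267 [ 0.4777 -0.1064  0.0275] [0.078 0.071] 67 [array([ 0.475 , -0.1072]), np.float64(87.6607), array([0.0059, 0.0128])] 0.0925
w2 [ 0.381 -0.29 ]
top 281 [ 0.3816 -0.2806  0.0248] [0.061 0.049] 121 [array([ 0.3809, -0.2884]), np.float64(160.6619), array([0.005 , 0.0121])] 0.0914
scene 183 [ 0.3882 -0.2872  0.0262] [0.059 0.062] 78 [array([ 0.3857, -0.2906]), np.float64(160.1258), array([0.0052, 0.0145])] 0.0878
h0 [ 0.664  -0.0021  0.198 ] [[0.184, 0.184, 0.176], [0.188, 0.181, 0.0], [0.189, -0.0, 0.001]]
h1 [ 0.6256 -0.1172  0.198 ] [[0.182, 0.003, 0.001], [1.242, -0.005, -0.004], [0.002, -0.0, -0.0]]
h2 [ 0.5897 -0.2248  0.198 ] [[0.188, 0.186, 0.185], [0.191, 0.191, 0.187], [0.194, 0.192, 0.191]]
h3 [ 0.5518 -0.3405  0.198 ] [[0.191, 0.01, 0.008], [0.192, 0.189, 0.008], [0.197, 0.197, 0.008]]
sc [0.552  0.2983 0.218 ] [[0.013, 0.207, 0.21], [0.011, 0.21, 0.21], [0.013, 0.21, 0.215]]
```

View pics/a.png

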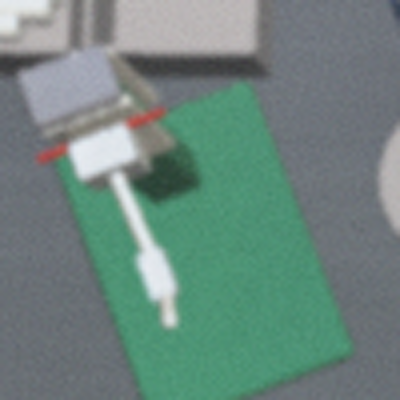

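View pics/wts.png

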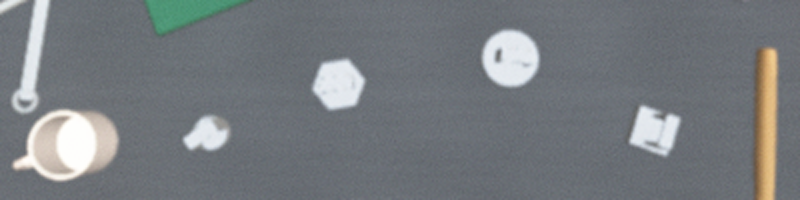

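The crop shows the scale's carriage at the upper left. The wide seat is at crop (155,270), which is top-image pixel (199,227), and the tip is at (168,312). The handles of w1 to w4 are clear. Next I'll fit the hook axes.

Run:
```python
import numpy as np,cv2
from h import *
T=dict(np.load("top0.npz")); S=dict(np.load("scene0.npz"))
P={"top":cloud(T),"scene":cloud(S)}
for k,Q in P.items():
    q=Q.reshape(-1,3)
    # rail top
    r=q[(q[:,2]>.199)&(q[:,2]<.215)&(q[:,0]>.55)&(q[:,0]<.8)&(q[:,1]<.08)&(q[:,1]>-.46)]
    m,a,s=axis(r[:,:2]); u=np.array([np.cos(np.radians(a)),np.sin(np.radians(a))]); u*=np.sign(u[1]); n=np.array([u[1],-u[0]])
    l=(r[:,:2]-m)@u
    print(k,"rail",len(r),m.round(4),"y-ang",np.degrees(np.arctan2(u[1],u[0])).round(2),s.round(4),l.min().round(3),l.max().round(3),r[:,2].mean().round(4))
    d=(q[:,:2]-m)@n; l=(q[:,:2]-m)@u
    sel=(d<-.02)&(d>-.13)&(q[:,2]>.165)&(q[:,2]<.215)&(abs(l)<.23)
    for L in (.18,.06,-.06,-.18):
        g=sel&(abs(l-L)<.035)
        st=g&(d<-.045)&(d>-.085)
        if g.sum()>3: print("  hook",L,g.sum(),"l",np.median(l[g]).round(4),"tip d",d[g].min().round(4), "seat", np.median(l[st]).round(4))
        if L==.18:
            for e in np.arange(-.11,-.02,.01):
                b=g&(abs(d-e)<.005); print("    ",e.round(3),b.sum(),q[b,2].mean().round(4) if b.any() else '', np.ptp(l[b]).round(4) if b.any() else '')
    # scale
    g=q[(q[:,2]>.185)&(q[:,2]<.235)&(q[:,0]>.53)&(q[:,0]<.66)&(q[:,1]>.26)&(q[:,1]<.36)]
    m,a,s=axis(g[:,:2]); print(k,"scale",len(g),m.round(4),a,s.round(4))
    u=np.array([np.cos(np.radians(a)),np.sin(np.radians(a))]);u*=np.sign(u[0]); d=(g[:,:2]-m)@u; l=(g[:,:2]-m)@[-u[1],u[0]]
    for e in np.arange(-.06,.08,.008):
        b=abs(d-e)<.004
        if b.any(): print("    ",e.round(3),b.sum(),g[b,2].mean().round(4),(m+e*u).round(4),l[b].mean().round(4),np.ptp(l[b]).round(4))
# green base outline
hsv=cv2.cvtColor(T["color"],cv2.COLOR_RGB2HSV); mk=cv2.inRange(hsv,(65,90,50),(90,255,255)); mk[:,:150]=0;mk[:,260:]=0
ys,xs=np.nonzero(mk); pts=np.array([ray(T,x,y,.012)[:2] for x,y in zip(xs,ys)]).astype(np.float32); print(cv2.minAreaRect(pts))
```

```text
top rail 2939 [ 0.6976 -0.2005] y-ang 72.16 [0.0093 0.1436] -0.247 0.252 0.2058
  hook 0.18 155 l 0.1822 tip d -0.1058 seat 0.1826
     -0.11 1 0.1977 0.0
     -0.1 13 0.1944 0.0072
     -0.09 10 0.1861 0.0063
     -0.08 27 0.1791 0.0139
     -0.07 27 0.1793 0.0139
     -0.06 23 0.179 0.014
     -0.05 13 0.1817 0.0065
     -0.04 16 0.185 0.0075
     -0.03 16 0.1887 0.0074
  hook 0.06 160 l 0.0626 tip d -0.1047 seat 0.0625
  hook -0.06 170 l -0.0568 tip d -0.1049 seat -0.0568
  hook -0.18 180 l -0.1762 tip d -0.105 seat -0.1762
top scale 506 [0.6199 0.3251] -157.3670317967736 [0.0093 0.0344]
     -0.06 23 0.1991 [0.5645 0.302 ] 0.0007 0.0146
     -0.052 26 0.1985 [0.5719 0.3051] 0.0005 0.0131
     -0.044 22 0.1988 [0.5793 0.3082] 0.0005 0.0138
     -0.036 20 0.1991 [0.5866 0.3113] 0.0005 0.014
     -0.028 14 0.201 [0.594  0.3143] 0.0003 0.0075
     -0.02 15 0.2045 [0.6014 0.3174] 0.0 0.0072
     -0.012 14 0.2064 [0.6088 0.3205] 0.0004 0.0085
     -0.004 14 0.2097 [0.6162 0.3236] 0.0001 0.0061
     0.004 16 0.2125 [0.6236 0.3266] 0.0003 0.0207
     0.012 109 0.2162 [0.6309 0.3297] -0.0
[... 936 characters left out ...]
1997 [0.5722 0.304 ] -0.0008 0.016
     -0.028 12 0.2003 [0.58   0.3061] 0.0002 0.0112
     -0.02 12 0.1989 [0.5877 0.3081] 0.0004 0.0162
     -0.012 9 0.2022 [0.5954 0.3102] 0.0019 0.0081
     -0.004 6 0.2054 [0.6031 0.3123] 0.0035 0.0043
     0.004 6 0.208 [0.6109 0.3144] 0.0051 0.0098
     0.012 5 0.2105 [0.6186 0.3165] 0.0052 0.0042
     0.02 3 0.2237 [0.6263 0.3186] 0.0224 0.0119
     0.028 30 0.2183 [0.634  0.3206] 0.0034 0.0338
     0.036 29 0.2168 [0.6418 0.3227] -0.0032 0.0205
     0.044 19 0.2151 [0.6495 0.3248] -0.0047 0.0099
     0.052 2 0.2098 [0.6572 0.3269] -0.0085 0.0057
((0.6171778440475464, 0.32325756549835205), (0.1967303454875946, 0.13788729906082153), 22.439924240112305)
```

View pics/b.png

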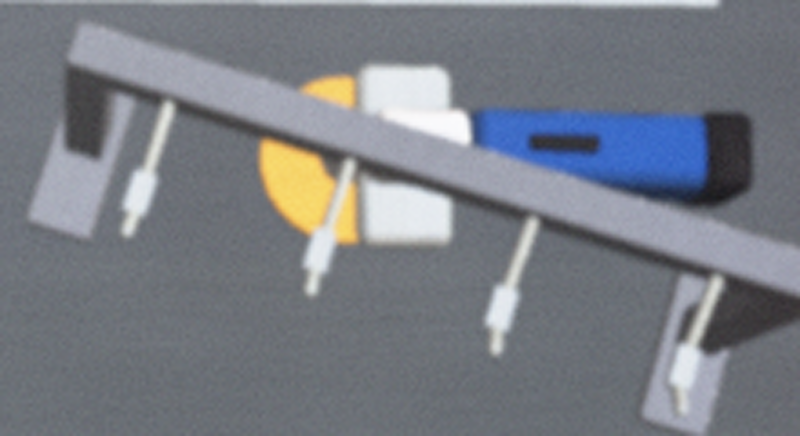

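The rack's hook line is at y-angle 72.15° and the scale's hook x-axis is at 22.5°, with its seat near (0.576, 0.306). Next I'll write a move planner, which only prints the numbers, and go above w1.

```bash
cat > plan.py <<'E'
import sys,numpy as np
from scipy.spatial.transform import Rotation as R
from bench import ctrl
# plan.py polar|line n grip x y z yawdeg : rows from the measured pose
def rows(a,b,n,polar):
    a=np.array(a,float);b=np.array(b,float);cur=a.copy();out=[]
    pol=lambda p:np.array([np.hypot(p[0],p[1]),np.arctan2(p[1],p[0]),p[2],p[3]])
    for i in range(1,n+1):
        if polar:
            q=pol(a)+(pol(b)-pol(a))*i/n; t=np.array([q[0]*np.cos(q[1]),q[0]*np.sin(q[1]),q[2],q[3]])
        else: t=a+(b-a)*i/n
        y=np.radians(cur[3]);c,s=np.cos(y),np.sin(y);d=t-cur
        tr=np.round(np.array([c*d[0]+s*d[1],s*d[0]-c*d[1],-d[2]])/.2,3); tz=np.round(-d[3]/180,3)
        out.append((tr,tz)); m=tr*.2
        cur=cur+[c*m[0]+s*m[1],s*m[0]-c*m[1],-m[2],-tz*180]
    return out,cur
if __name__=="__main__":
    s=ctrl.read_state(); e=np.degrees(s["tcp_rot"]); a=[*s["tool_pos"],e[2]]
    print("at",np.round(a,4),"rp",np.round(e[:2],2),"t",round(s["t"],2),"w",round(s["grip_width"],4),"F",np.round(s["contact_force"],1))
    v=sys.argv[1:]
    while v:
        b=[float(x) for x in v[3:7]]; b[3]+=360*round((a[3]-b[3])/360)if len(v[0])<6 else 0
        o,a=rows(a,b,int(v[1]),v[0][0]=="p"); print("--")
        for tr,tz in o: print(tr.tolist(),tz)
        v=v[7:]
E
python3 plan.py polar+ 26 0 0.378 0.2735 0.27 215
```

```text
at [ 0.151  -0.5544  0.2525 15.2225] rp [-1.7991e+02 -1.0000e-02] t 0.1 w 0.0854 F [-1.3 -0.3 -0. ]
--
[0.212, -0.029, -0.003] -0.043
[0.211, -0.016, -0.004] -0.042
[0.211, -0.003, -0.003] -0.043
[0.208, 0.009, -0.003] -0.043
[0.207, 0.021, -0.004] -0.042
[0.203, 0.033, -0.003] -0.043
[0.2, 0.044, -0.004] -0.043
[0.195, 0.056, -0.003] -0.043
[0.189, 0.067, -0.003] -0.042
[0.185, 0.077, -0.004] -0.043
[0.178, 0.088, -0.003] -0.043
[0.171, 0.097, -0.003] -0.042
[0.164, 0.105, -0.004] -0.043
[0.156, 0.115, -0.003] -0.043
[0.148, 0.123, -0.004] -0.042
[0.139, 0.13, -0.003] -0.043
[0.13, 0.137, -0.003] -0.043
[0.121, 0.143, -0.004] -0.042
[0.112, 0.149, -0.003] -0.043
[0.102, 0.154, -0.003] -0.043
[0.092, 0.158, -0.004] -0.042
[0.081, 0.162, -0.003] -0.043
[0.072, 0.165, -0.004] -0.043
[0.061, 0.167, -0.003] -0.043
[0.05, 0.17, -0.003] -0.042
[0.04, 0.17, -0.004] -0.043
```

Call:
carry_out(
  motion=[
    {"translation":[0.212,-0.029,-0.003],"turn":[0,0,-0.043],"gripper":-1},
    {"translation":[0.211,-0.016,-0.004],"turn":[0,0,-0.042],"gripper":-1},
    {"translation":[0.211,-0.003,-0.003],"turn":[0,0,-0.043],"gripper":-1},
    {"translation":[0.208,0.009,-0.003],"turn":[0,0,-0.043],"gripper":-1},
    {"translation":[0.207,0.021,-0.004],"turn":[0,0,-0.042],"gripper":-1},
    {"translation":[0.203,0.033,-0.003],"turn":[0,0,-0.043],"gripper":-1},
    {"translation":[0.2,0.044,-0.004],"turn":[0,0,-0.043],"gripper":-1},
    {"translation":[0.195,0.056,-0.003],"turn":[0,0,-0.043],"gripper":-1},
    {"translation":[0.189,0.067,-0.003],"turn":[0,0,-0.042],"gripper":-1},
    {"translation":[0.185,0.077,-0.004],"turn":[0,0,-0.043],"gripper":-1},
  ],
)

```text
t: 1.1
tool_pos: [0.4518, -0.2829, 0.2596]
tcp_rot: [-3.141, -0.0, 1.613]
contact_force: [0.8, 0.3, -0.4]
grip_width: 0.0854
gripper_force: 0.0
```

Call:
carry_out(
  motion=[
    {"translation":[0.178,0.088,-0.003],"turn":[0,0,-0.043],"gripper":-1},
    {"translation":[0.171,0.097,-0.003],"turn":[0,0,-0.042],"gripper":-1},
    {"translation":[0.164,0.105,-0.004],"turn":[0,0,-0.043],"gripper":-1},
    {"translation":[0.156,0.115,-0.003],"turn":[0,0,-0.043],"gripper":-1},
    {"translation":[0.148,0.123,-0.004],"turn":[0,0,-0.042],"gripper":-1},
    {"translation":[0.139,0.13,-0.003],"turn":[0,0,-0.043],"gripper":-1},
    {"translation":[0.13,0.137,-0.003],"turn":[0,0,-0.043],"gripper":-1},
    {"translation":[0.121,0.143,-0.004],"turn":[0,0,-0.042],"gripper":-1},
    {"translation":[0.112,0.149,-0.003],"turn":[0,0,-0.043],"gripper":-1},
    {"translation":[0.102,0.154,-0.003],"turn":[0,0,-0.043],"gripper":-1},
  ],
)

```text
t: 2.1
tool_pos: [0.4831, 0.0895, 0.2662]
tcp_rot: [-3.141, -0.001, 2.954]
contact_force: [0.2, 0.7, -0.4]
grip_width: 0.0856
gripper_force: 0.0
```

Call:
carry_out(
  motion=[
    {"translation":[0.092,0.158,-0.004],"turn":[0,0,-0.042],"gripper":-1},
    {"translation":[0.081,0.162,-0.003],"turn":[0,0,-0.043],"gripper":-1},
    {"translation":[0.072,0.165,-0.004],"turn":[0,0,-0.043],"gripper":-1},
    {"translation":[0.061,0.167,-0.003],"turn":[0,0,-0.043],"gripper":-1},
    {"translation":[0.05,0.17,-0.003],"turn":[0,0,-0.042],"gripper":-1},
    {"translation":[0.04,0.17,-0.004],"turn":[0,0,-0.043],"gripper":-1},
    {"translation":[0,0,0],"turn":[0,0,0],"gripper":-1},
    {"translation":[0,0,0],"turn":[0,0,0],"gripper":-1},
  ],
)

```text
t: 2.9
tool_pos: [0.3775, 0.2734, 0.2706]
tcp_rot: [-3.141, -0.0, -2.529]
contact_force: [0.2, -0.1, -0.5]
grip_width: 0.0852
gripper_force: 0.0
```

```bash
cat > meas.py <<'E'
import sys,numpy as np,cv2
from h import *
from bench import ctrl
# meas.py cam x y : handle (z .075-.11) near x,y
def handle(c,x,y,zl=.08,zh=.105,r=.055):
    q=cloud(c).reshape(-1,3); q=q[(np.hypot(q[:,0]-x,q[:,1]-y)<r)&(q[:,2]>zl)&(q[:,2]<zh)]
    rc=cv2.minAreaRect(q[:,:2].astype(np.float32)) if len(q)>5 else None
    return len(q),[np.round(a,4).tolist() for a in axis(q[:,:2])],q[:,2].mean().round(4),rc
if __name__=="__main__":
    c=ctrl.camera(sys.argv[1]); print(handle(c,float(sys.argv[2]),float(sys.argv[3])))
    cv2.imwrite(f"pics/{sys.argv[4]}.png",c["color"][:,:,::-1]); np.savez("last.npz",**c)
E
python3 meas.py wrist .378 .2735 wr1; python3 -c "
import numpy as np;c=np.load('last.npz');print(c['cam_to_world'].round(3).tolist(),c['fx'])"
```

```text
(978, [[0.3765, 0.2755], 127.932, [0.0048, 0.0117]], np.float64(0.0906), ((0.3769044578075409, 0.27579131722450256), (0.01638076640665531, 0.03988015279173851), 37.41751480102539))
[[-0.575, 0.79, 0.211, 0.325], [0.818, 0.556, 0.148, 0.236], [0.0, 0.258, -0.966, 0.39], [0.0, 0.0, 0.0, 1.0]] 376.5607554248891
```

View pics/wr1.png

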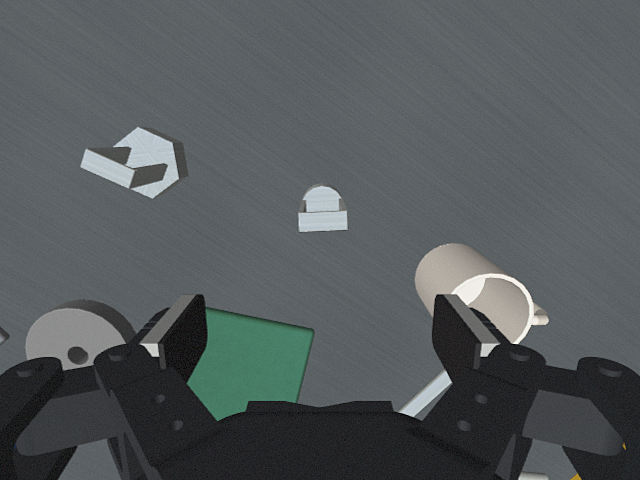

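The picture shows w1's handle centred between the fingers at (322,208), with the mug and discs clear of them. The wrist camera gives handle centre (0.3768, 0.2757) at 127.5°, and its 16.4 x 39.9 mm size matches the handle.

```bash
python3 plan.py line 2 0 0.3768 0.2757 0.27 217.5 line 6 0 0.3768 0.2757 0.075 217.5
```

```text
at [   0.3781    0.2729    0.2706 -144.9997] rp [-1.7997e+02 -2.0000e-02] t 2.95 w 0.0854 F [ 0.1 -0.   0.4]
--
[-0.001, 0.008, 0.002] -0.007
[-0.002, 0.007, 0.001] -0.007
--
[0.0, 0.0, 0.163] 0.0
[0.0, 0.0, 0.162] 0.0
[0.0, 0.0, 0.163] 0.0
[0.0, 0.0, 0.162] 0.0
[0.0, 0.0, 0.163] 0.0
[0.0, 0.0, 0.162] 0.0
```

Call:
carry_out(
  motion=[
    {"translation":[-0.001,0.008,0.002],"turn":[0,0,-0.007],"gripper":-1},
    {"translation":[-0.002,0.007,0.001],"turn":[0,0,-0.007],"gripper":-1},
    {"translation":[0,0,0.163],"turn":[0,0,0],"gripper":-1},
    {"translation":[0,0,0.163],"turn":[0,0,0],"gripper":-1},
    {"translation":[0,0,0.163],"turn":[0,0,0],"gripper":-1},
    {"translation":[0,0,0.163],"turn":[0,0,0],"gripper":-1},
    {"translation":[0,0,0.163],"turn":[0,0,0],"gripper":-1},
    {"translation":[0,0,0.16],"turn":[0,0,0],"gripper":-1},
    {"translation":[0,0,0],"turn":[0,0,0],"gripper":-1},
  ],
)

```text
t: 3.85
tool_pos: [0.3742, 0.2737, 0.0716]
tcp_rot: [3.14, -0.008, -2.487]
contact_force: [-1.4, -0.7, 0.1]
grip_width: 0.0854
gripper_force: 0.0
```

Call:
carry_out(
  motion=[
    {"translation":[0,0,0],"turn":[0,0,0],"gripper":1},
    {"translation":[0,0,0],"turn":[0,0,0],"gripper":1},
    {"translation":[0,0,0],"turn":[0,0,0],"gripper":1},
    {"translation":[0,0,0],"turn":[0,0,0],"gripper":1},
    {"translation":[0,0,0],"turn":[0,0,0],"gripper":1},
    {"translation":[0,0,0],"turn":[0,0,0],"gripper":1},
    {"translation":[0,0,0],"turn":[0,0,0],"gripper":1},
    {"translation":[0,0,0],"turn":[0,0,0],"gripper":1},
  ],
  grip_force=60,
)

```text
t: 4.65
tool_pos: [0.3781, 0.2765, 0.0771]
tcp_rot: [-3.141, 0.004, -2.486]
contact_force: [-0.5, -0.2, 6.3]
grip_width: 0.0393
gripper_force: 60.0
```

Gripped at 39.3 mm wide. Next I'll plan the lift, the transfer to the pre-insert point and the insertion.

```bash
python3 plan.py line 5 0 0.378 0.2765 0.214 217.5 line 5 0 .498 .2745 .214 202.5 line 6 0 .5765 .307 .214 202.5
```

```text
at [ 3.781000e-01  2.765000e-01  7.710000e-02 -1.424388e+02] rp [-179.95    0.21] t 4.65 w 0.0393 F [-0.5 -0.2  6.3]
--
[0.0, 0.0, -0.137] 0.0
[0.0, 0.0, -0.137] 0.0
[0.0, 0.0, -0.137] 0.0
[0.001, 0.0, -0.137] 0.0
[-0.0, 0.0, -0.137] 0.0
--
[-0.094, -0.075, 0.0] 0.017
[-0.098, -0.069, 0.0] 0.016
[-0.101, -0.065, 0.0] 0.017
[-0.104, -0.059, 0.0] 0.017
[-0.108, -0.053, 0.0] 0.017
--
[-0.071, 0.0, 0.0] -0.0
[-0.071, 0.0, 0.0] -0.0
[-0.07, 0.0, 0.0] -0.0
[-0.071, 0.0, 0.0] -0.0
[-0.071, 0.0, 0.0] -0.0
[-0.071, 0.0, 0.0] -0.0
```

Call:
carry_out(
  motion=[
    {"translation":[0,0,-0.137],"turn":[0,0,0],"gripper":1},
    {"translation":[0,0,-0.137],"turn":[0,0,0],"gripper":1},
    {"translation":[0,0,-0.137],"turn":[0,0,0],"gripper":1},
    {"translation":[0,0,-0.137],"turn":[0,0,0],"gripper":1},
    {"translation":[0,0,-0.137],"turn":[0,0,0],"gripper":1},
  ],
)

```text
t: 5.15
tool_pos: [0.3764, 0.2757, 0.2137]
tcp_rot: [-3.141, 0.0, -2.486]
contact_force: [0.5, -0.0, -3.7]
grip_width: 0.0396
gripper_force: 61.4
```

Call:
carry_out(
  motion=[
    {"translation":[-0.094,-0.075,0],"turn":[0,0,0.017],"gripper":1},
    {"translation":[-0.098,-0.069,0],"turn":[0,0,0.017],"gripper":1},
    {"translation":[-0.101,-0.065,0],"turn":[0,0,0.017],"gripper":1},
    {"translation":[-0.104,-0.059,0],"turn":[0,0,0.017],"gripper":1},
    {"translation":[-0.108,-0.053,0],"turn":[0,0,0.016],"gripper":1},
    {"translation":[0,0,0],"turn":[0,0,0],"gripper":1},
    {"translation":[0,0,0],"turn":[0,0,0],"gripper":1},
    {"translation":[0,0,0],"turn":[0,0,0],"gripper":1},
  ],
)

```text
t: 5.95
tool_pos: [0.4958, 0.2736, 0.2121]
tcp_rot: [3.141, -0.001, -2.749]
contact_force: [0.4, -0.2, -2.7]
grip_width: 0.0391
gripper_force: 61.7
```

```bash
cat > hk.py <<'E'
import sys,numpy as np,cv2
from h import *
from bench import ctrl
# hook seat near x,y, axis deg, seat height, via wrist
n,x,y,a,hz=sys.argv[1],*map(float,sys.argv[2:6]); c=ctrl.camera(n); q=cloud(c).reshape(-1,3)
a=np.radians(a);u=np.array([np.cos(a),np.sin(a)]);v=np.array([-u[1],u[0]])
d=(q[:,:2]-[x,y])@u;l=(q[:,:2]-[x,y])@v
g=(abs(l)<.013)&(abs(d)<.05)&(abs(q[:,2]-hz-.003)<.02)
for e in np.arange(-.036,.05,.004):
    b=g&(abs(d-e)<.002)
    if b.any(): print(round(e,3),b.sum(),"z",q[b,2].max().round(4),"l",((l[b].min()+l[b].max())/2).round(4),"w",np.ptp(l[b]).round(4))
if len(sys.argv)>6: cv2.imwrite(f"pics/{sys.argv[6]}.png",c["color"][:,:,::-1])
E
python3 hk.py wrist .5765 .307 22.5 .2 wr2; python3 plan.py
```

```text
at [   0.4958    0.2737    0.2122 -157.5237] rp [ 1.8e+02 -6.0e-02] t 6.0 w 0.0394 F [-0.2 -0.9 -1.6]
```

View pics/wr2.png

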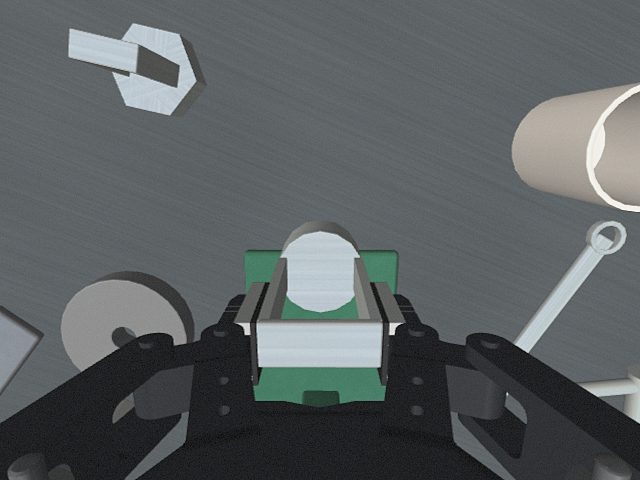

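The wrist view shows w1 held straight and level, with its top bar at (320,343) centred between the pads. Next I'll check the bar's offset from the TCP.

```bash
cat > bar.py <<'E'
import numpy as np
from h import *
from bench import ctrl
s=ctrl.read_state();c=ctrl.camera("wrist");q=cloud(c)
y=s["tcp_rot"][2];X=np.array([np.cos(y),np.sin(y)]);Y=np.array([np.sin(y),-np.cos(y)])
q=q[280:375,230:410].reshape(-1,3);r=q-s["tool_pos"]; x=r[:,:2]@X;yy=r[:,:2]@Y
g=(abs(yy)<.013)&(abs(x)<.03)&(r[:,2]>.0)&(r[:,2]<.04)
print("bar top z-tcp",np.median(r[g,2]).round(4),"x",x[g].min().round(4),x[g].max().round(4),"n",g.sum())
g=(abs(x)<.03)&(r[:,2]>.005)&(r[:,2]<.03)&(abs(yy)<.021); print("y",yy[g].min().round(4),yy[g].max().round(4))
E
python3 bar.py; python3 hk.py top .5765 .307 22.5 .2; python3 plan.py line 6 0 .5765 .307 .214 202.5
```

```text
bar top z-tcp 0.0136 x -0.0073 0.0098 n 4037
y -0.021 0.021
-0.028 3 z 0.2147 l -0.0027 w 0.0011
-0.024 2 z 0.21 l -0.0007 w 0.0027
-0.02 4 z 0.2071 l 0.0003 w 0.0044
-0.016 11 z 0.2033 l 0.0007 w 0.0138
-0.012 12 z 0.2015 l 0.0008 w 0.0132
-0.008 12 z 0.2022 l 0.0004 w 0.0129
-0.004 12 z 0.2034 l 0.0005 w 0.0134
-0.0 12 z 0.2016 l 0.0004 w 0.0128
0.004 11 z 0.2008 l 0.0015 w 0.0145
0.008 11 z 0.2017 l -0.0007 w 0.011
0.012 8 z 0.2031 l -0.0005 w 0.01
0.016 7 z 0.2053 l 0.0009 w 0.0081
0.02 7 z 0.205 l 0.0004 w 0.006
0.024 6 z 0.206 l 0.0002 w 0.0071
0.028 9 z 0.2105 l 0.0004 w 0.007
0.032 6 z 0.21 l 0.001 w 0.0067
0.036 8 z 0.2121 l 0.0008 w 0.0069
0.04 5 z 0.2098 l 0.0003 w 0.006
0.044 8 z 0.2124 l 0.0 w 0.0066
0.048 7 z 0.2142 l 0.0003 w 0.0068
at [   0.496     0.2738    0.2125 -157.5277] rp [-1.8e+02 -1.0e-02] t 6.1 w 0.0394 F [-0.7 -0.2 -2.5]
--
[-0.073, -0.0, -0.001] -0.0
[-0.072, -0.0, -0.002] -0.0
[-0.073, -0.0, -0.001] -0.0
[-0.072, -0.0, -0.001] -0.0
[-0.073, -0.0, -0.001] -0.0
[-0.072, -0.0, -0.002] -0.0
```

Call:
carry_out(
  motion=[
    {"translation":[0,0,-0.03],"turn":[0,0,0],"gripper":1},
    {"translation":[-0.07,0,0],"turn":[0,0,0],"gripper":1},
    {"translation":[-0.07,0,0],"turn":[0,0,0],"gripper":1},
    {"translation":[-0.07,0,0],"turn":[0,0,0],"gripper":1},
    {"translation":[-0.07,0,0],"turn":[0,0,0],"gripper":1},
    {"translation":[-0.07,0,0],"turn":[0,0,0],"gripper":1},
    {"translation":[-0.08,0,0],"turn":[0,0,0],"gripper":1},
    {"translation":[0,0,0],"turn":[0,0,0],"gripper":1},
    {"translation":[0,0,0],"turn":[0,0,0],"gripper":1},
  ],
)

```text
t: 7.0
tool_pos: [0.5759, 0.3065, 0.2183]
tcp_rot: [-3.142, -0.001, -2.75]
contact_force: [-1.7, 1.5, -3.3]
grip_width: 0.0393
gripper_force: 61.6
```

```bash
python3 plan.py
python3 - <<'E'
from bench import ctrl
import cv2,numpy as np
a=ctrl.camera("wrist")["color"][:,:,::-1]; b=ctrl.camera("scene")["color"][150:330,330:500,::-1]
cv2.imwrite("pics/ins1.png",np.hstack([cv2.resize(a,(400,300)),cv2.resize(b,(283,300),interpolation=cv2.INTER_CUBIC)]))
E
```

```text
at [   0.5759    0.3065    0.2183 -157.5587] rp [-1.8e+02 -4.0e-02] t 7.0 w 0.0393 F [-1.7  1.5 -3.3]
```

View pics/ins1.png

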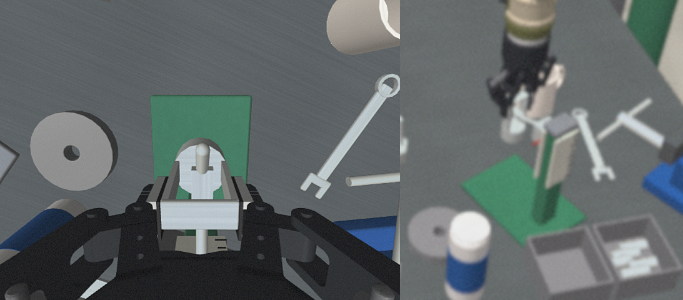

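The hook's bar runs through the handle opening, centred, with the tip at (203,155) in front. I'll lower to the expected loaded height, let go and rise.

Call:
carry_out(
  motion=[
    {"translation":[0,0,0.04],"turn":[0,0,0],"gripper":1},
    {"translation":[0,0,0.04],"turn":[0,0,0],"gripper":1},
    {"translation":[0,0,0.04],"turn":[0,0,0],"gripper":1},
    {"translation":[0,0,0.04],"turn":[0,0,0],"gripper":1},
    {"translation":[0,0,0.04],"turn":[0,0,0],"gripper":1},
    {"translation":[0,0,0],"turn":[0,0,0],"gripper":1},
    {"translation":[0,0,0],"turn":[0,0,0],"gripper":1},
    {"translation":[0,0,0],"turn":[0,0,0],"gripper":1},
  ],
)

```text
t: 7.9
tool_pos: [0.5765, 0.3065, 0.1788]
tcp_rot: [-3.141, 0.001, -2.75]
contact_force: [-0.8, -0.7, -0.6]
grip_width: 0.0395
gripper_force: 61.8
```

Call:
carry_out(
  motion=[
    {"translation":[0,0,0],"turn":[0,0,0],"gripper":0},
    {"translation":[0,0,0],"turn":[0,0,0],"gripper":-0.3},
    {"translation":[0,0,0],"turn":[0,0,0],"gripper":-0.5},
    {"translation":[0,0,0],"turn":[0,0,0],"gripper":-0.5},
    {"translation":[0,0,0],"turn":[0,0,0],"gripper":-0.5},
    {"translation":[0,0,0],"turn":[0,0,0],"gripper":-0.5},
    {"translation":[0,0,-0.1],"turn":[0,0,0],"gripper":-0.5},
    {"translation":[0,0,-0.1],"turn":[0,0,0],"gripper":-0.5},
    {"translation":[0,0,-0.15],"turn":[0,0,0],"gripper":-0.5},
    {"translation":[0,0,-0.15],"turn":[0,0,0],"gripper":-0.5},
  ],
)

```text
t: 8.9
tool_pos: [0.576, 0.3064, 0.2788]
tcp_rot: [-3.142, -0.001, -2.75]
contact_force: [1.1, 1.3, 0.9]
grip_width: 0.0641
gripper_force: 0.0
```

```bash
python3 plan.py
cat > look.py <<'E'
import sys,cv2,numpy as np
from bench import ctrl
a=ctrl.camera("wrist")["color"][:,:,::-1]; b=ctrl.camera("scene")["color"][:,:,::-1]
x0,y0=int(sys.argv[2]),int(sys.argv[3]); b=b[y0:y0+180,x0:x0+170]
cv2.imwrite(f"pics/{sys.argv[1]}.png",np.hstack([cv2.resize(a,(400,300)),cv2.resize(b,(283,300),interpolation=cv2.INTER_CUBIC)]))
E
python3 look.py hang1 330 150
```

```text
at [   0.576     0.3064    0.2788 -157.5718] rp [-1.8e+02 -6.0e-02] t 8.9 w 0.0641 F [1.1 1.3 0.9]
```

View pics/hang1.png

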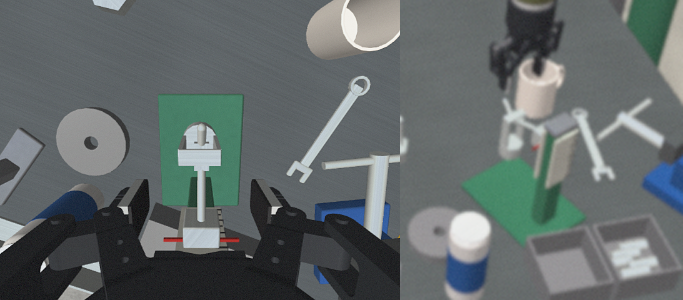

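w1 hangs from the seat by its bar, and the fingers are clear of it. I'll wait about 5 s for it to settle and check that it's still.

Call:
carry_out(
  motion=[
    {"translation":[0,0,0],"turn":[0,0,0],"gripper":-0.5},
    {"translation":[0,0,0],"turn":[0,0,0],"gripper":-0.5},
    {"translation":[0,0,0],"turn":[0,0,0],"gripper":-0.5},
    {"translation":[0,0,0],"turn":[0,0,0],"gripper":-0.5},
    {"translation":[0,0,0],"turn":[0,0,0],"gripper":-0.5},
    {"translation":[0,0,0],"turn":[0,0,0],"gripper":-0.5},
    {"translation":[0,0,0],"turn":[0,0,0],"gripper":-0.5},
    {"translation":[0,0,0],"turn":[0,0,0],"gripper":-0.5},
    {"translation":[0,0,0],"turn":[0,0,0],"gripper":-0.5},
    {"translation":[0,0,0],"turn":[0,0,0],"gripper":-0.5},
  ],
)

```text
t: 10.0
tool_pos: [0.5763, 0.3065, 0.2783]
tcp_rot: [-3.142, 0.0, -2.75]
contact_force: [-0.6, -0.3, -0.3]
grip_width: 0.0639
gripper_force: 0.0
```

Call:
carry_out(
  motion=[
    {"translation":[0,0,0],"turn":[0,0,0],"gripper":-0.5},
    {"translation":[0,0,0],"turn":[0,0,0],"gripper":-0.5},
    {"translation":[0,0,0],"turn":[0,0,0],"gripper":-0.5},
    {"translation":[0,0,0],"turn":[0,0,0],"gripper":-0.5},
    {"translation":[0,0,0],"turn":[0,0,0],"gripper":-0.5},
    {"translation":[0,0,0],"turn":[0,0,0],"gripper":-0.5},
    {"translation":[0,0,0],"turn":[0,0,0],"gripper":-0.5},
    {"translation":[0,0,0],"turn":[0,0,0],"gripper":-0.5},
    {"translation":[0,0,0],"turn":[0,0,0],"gripper":-0.5},
    {"translation":[0,0,0],"turn":[0,0,0],"gripper":-0.5},
  ],
)

```text
t: 11.0
tool_pos: [0.5763, 0.3065, 0.2783]
tcp_rot: [-3.142, 0.0, -2.75]
contact_force: [-0.3, -0.3, -0.9]
grip_width: 0.0639
gripper_force: 0.0
```

```bash
cat > still.py <<'E'
# handle bar top seen by wrist near x,y: position over a few frames
import sys,numpy as np
from h import *
from bench import ctrl
x,y,zl,zh=map(float,sys.argv[1:5])
for i in range(int(sys.argv[5]) if len(sys.argv)>5 else 4):
    q=cloud(ctrl.camera("wrist")).reshape(-1,3)
    g=(np.hypot(q[:,0]-x,q[:,1]-y)<.03)&(q[:,2]>zl)&(q[:,2]<zh); b=q[g]
    z=np.percentile(b[:,2],90); b=b[b[:,2]>z-.004]; l=q[(np.hypot(q[:,0]-x,q[:,1]-y)<.05)&(abs(q[:,2]-z+.066)<.006)]
    print("bar",b.mean(0).round(4),"ang",round(axis(b[:,:2])[1],1),"block",l.mean(0).round(4),len(l))
E
python3 still.py .5755 .3066 .18 .23
```

```text
bar [0.5746 0.3058 0.1918] ang -159.1 block [0.5705 0.302  0.1251] 977
bar [0.5747 0.3058 0.1918] ang -159.5 block [0.5705 0.302  0.125 ] 982
bar [0.5747 0.3058 0.1918] ang -159.2 block [0.5705 0.3019 0.1251] 975
bar [0.5746 0.3058 0.1918] ang -159.6 block [0.5704 0.302  0.125 ] 981
```

Call:
carry_out(
  motion=[
    {"translation":[0,0,0],"turn":[0,0,0],"gripper":-0.5},
    {"translation":[0,0,0],"turn":[0,0,0],"gripper":-0.5},
    {"translation":[0,0,0],"turn":[0,0,0],"gripper":-0.5},
    {"translation":[0,0,0],"turn":[0,0,0],"gripper":-0.5},
    {"translation":[0,0,0],"turn":[0,0,0],"gripper":-0.5},
    {"translation":[0,0,0],"turn":[0,0,0],"gripper":-0.5},
    {"translation":[0,0,0],"turn":[0,0,0],"gripper":-0.5},
    {"translation":[0,0,0],"turn":[0,0,0],"gripper":-0.5},
    {"translation":[0,0,0],"turn":[0,0,0],"gripper":-0.5},
    {"translation":[0,0,0],"turn":[0,0,0],"gripper":-0.5},
  ],
)

```text
t: 12.2
tool_pos: [0.5763, 0.3065, 0.2782]
tcp_rot: [-3.141, -0.0, -2.75]
contact_force: [0.2, 0.8, -0.6]
grip_width: 0.0639
gripper_force: 0.0
```

Call:
carry_out(
  motion=[
    {"translation":[0,0,0],"turn":[0,0,0],"gripper":-0.5},
    {"translation":[0,0,0],"turn":[0,0,0],"gripper":-0.5},
    {"translation":[0,0,0],"turn":[0,0,0],"gripper":-0.5},
    {"translation":[0,0,0],"turn":[0,0,0],"gripper":-0.5},
    {"translation":[0,0,0],"turn":[0,0,0],"gripper":-0.5},
    {"translation":[0,0,0],"turn":[0,0,0],"gripper":-0.5},
    {"translation":[0,0,0],"turn":[0,0,0],"gripper":-0.5},
    {"translation":[0,0,0],"turn":[0,0,0],"gripper":-0.5},
    {"translation":[0,0,0],"turn":[0,0,0],"gripper":-0.5},
    {"translation":[0,0,0],"turn":[0,0,0],"gripper":-0.5},
  ],
)

```text
t: 13.2
tool_pos: [0.5763, 0.3065, 0.2782]
tcp_rot: [-3.141, -0.0, -2.75]
contact_force: [0.7, 0.6, 0.3]
grip_width: 0.0641
gripper_force: 0.0
```

```bash
python3 still.py .5755 .3066 .18 .23; python3 hk.py wrist .689 -.006 -17.85 .18
```

```text
bar [0.5747 0.3058 0.1917] ang -159.1 block [0.5705 0.302  0.1251] 978
bar [0.5746 0.3058 0.1918] ang -159.4 block [0.5705 0.3019 0.125 ] 980
bar [0.5747 0.3058 0.1918] ang -159.3 block [0.5705 0.3019 0.125 ] 980
bar [0.5746 0.3058 0.1918] ang -159.7 block [0.5705 0.3019 0.125 ] 976
```

w1 is still: the hook is down about 12 mm, as expected for 0.34 kg, and no frame shows movement. I'll regrip, take it off and carry it to rack hook 0.

Call:
carry_out(
  motion=[
    {"translation":[0,0,0.12],"turn":[0,0,0],"gripper":-0.5},
    {"translation":[0,0,0.12],"turn":[0,0,0],"gripper":-0.5},
    {"translation":[0,0,0.12],"turn":[0,0,0],"gripper":-0.5},
    {"translation":[0,0,0.137],"turn":[0,0,0],"gripper":-0.5},
    {"translation":[0,0,0],"turn":[0,0,0],"gripper":1},
    {"translation":[0,0,0],"turn":[0,0,0],"gripper":1},
    {"translation":[0,0,0],"turn":[0,0,0],"gripper":1},
    {"translation":[0,0,0],"turn":[0,0,0],"gripper":1},
    {"translation":[0,0,0],"turn":[0,0,0],"gripper":1},
    {"translation":[0,0,0],"turn":[0,0,0],"gripper":1},
  ],
)

```text
t: 14.45
tool_pos: [0.5769, 0.3067, 0.1798]
tcp_rot: [-3.141, 0.002, -2.75]
contact_force: [-0.4, 0.3, -0.5]
grip_width: 0.0394
gripper_force: 61.3
```

Call:
carry_out(
  motion=[
    {"translation":[0,0,-0.05],"turn":[0,0,0],"gripper":1},
    {"translation":[0,0,-0.05],"turn":[0,0,0],"gripper":1},
    {"translation":[0,0,-0.05],"turn":[0,0,0],"gripper":1},
    {"translation":[0,0,-0.05],"turn":[0,0,0],"gripper":1},
    {"translation":[0,0,0],"turn":[0,0,0],"gripper":1},
    {"translation":[0,0,0],"turn":[0,0,0],"gripper":1},
  ],
)

```text
t: 15.05
tool_pos: [0.5765, 0.3066, 0.2193]
tcp_rot: [-3.141, 0.001, -2.75]
contact_force: [0.6, -0.2, -3.7]
grip_width: 0.0394
gripper_force: 61.4
```

```bash
python3 plan.py line 4 1 .493 .272 .22 202.5 line 10 1 .603 .0215 .198 162.15; python3 bar.py
```

```text
at [   0.5765    0.3066    0.2193 -157.57  ] rp [-1.7999e+02  5.0000e-02] t 15.05 w 0.0394 F [ 0.6 -0.2 -3.7]
--
[0.113, -0.0, -0.001] -0.0
[0.113, -0.0, -0.001] -0.0
[0.113, -0.0, -0.001] -0.0
[0.113, -0.001, -0.001] -0.0
--
[-0.003, -0.137, 0.011] 0.022
[-0.013, -0.136, 0.011] 0.023
[-0.022, -0.135, 0.011] 0.022
[-0.031, -0.133, 0.011] 0.023
[-0.041, -0.13, 0.011] 0.022
[-0.05, -0.128, 0.011] 0.022
[-0.059, -0.123, 0.011] 0.023
[-0.067, -0.119, 0.011] 0.022
[-0.076, -0.114, 0.011] 0.022
[-0.083, -0.109, 0.011] 0.023
bar top z-tcp 0.0127 x -0.0084 0.0088 n 3929
y -0.021 0.021
```

Call:
carry_out(
  motion=[
    {"translation":[0.113,0,0],"turn":[0,0,0],"gripper":1},
    {"translation":[0.113,0,0],"turn":[0,0,0],"gripper":1},
    {"translation":[0.113,0,0],"turn":[0,0,0],"gripper":1},
    {"translation":[0.113,0,0],"turn":[0,0,0],"gripper":1},
  ],
)

```text
t: 15.5
tool_pos: [0.4915, 0.2715, 0.218]
tcp_rot: [-3.142, -0.001, -2.75]
contact_force: [1.0, -0.1, -2.9]
grip_width: 0.0396
gripper_force: 61.2
```

Call:
carry_out(
  motion=[
    {"translation":[-0.003,-0.137,0.01],"turn":[0,0,0.022],"gripper":1},
    {"translation":[-0.013,-0.136,0.01],"turn":[0,0,0.023],"gripper":1},
    {"translation":[-0.022,-0.135,0.01],"turn":[0,0,0.022],"gripper":1},
    {"translation":[-0.031,-0.133,0.01],"turn":[0,0,0.023],"gripper":1},
    {"translation":[-0.041,-0.13,0.01],"turn":[0,0,0.022],"gripper":1},
    {"translation":[-0.05,-0.128,0.01],"turn":[0,0,0.022],"gripper":1},
    {"translation":[-0.059,-0.123,0.01],"turn":[0,0,0.023],"gripper":1},
    {"translation":[-0.067,-0.119,0.01],"turn":[0,0,0.022],"gripper":1},
    {"translation":[-0.076,-0.114,0.01],"turn":[0,0,0.022],"gripper":1},
    {"translation":[-0.083,-0.109,0.01],"turn":[0,0,0.023],"gripper":1},
  ],
)

```text
t: 16.5
tool_pos: [0.6026, 0.0205, 0.1981]
tcp_rot: [-3.141, -0.001, 2.826]
contact_force: [0.5, 0.5, -2.6]
grip_width: 0.0395
gripper_force: 61.5
```

```bash
python3 plan.py line 5 1 .6885 -.006 .2 162.15; python3 hk.py wrist .689 -.006 -17.85 .18
```

```text
at [6.026000e-01 2.050000e-02 1.981000e-01 1.619396e+02] rp [-1.7998e+02 -6.0000e-02] t 16.5 w 0.0395 F [ 0.5  0.5 -2.6]
--
[-0.09, 0.001, -0.002] -0.0
[-0.09, 0.002, -0.002] -0.0
[-0.09, 0.001, -0.002] -0.001
[-0.09, 0.002, -0.002] 0.0
[-0.089, 0.001, -0.002] -0.0
```

Call:
carry_out(
  motion=[
    {"translation":[0,0,-0.03],"turn":[0,0,0],"gripper":1},
    {"translation":[-0.09,0.001,0],"turn":[0,0,0],"gripper":1},
    {"translation":[-0.09,0.001,0],"turn":[0,0,0],"gripper":1},
    {"translation":[-0.09,0.001,0],"turn":[0,0,0],"gripper":1},
    {"translation":[-0.09,0.001,0],"turn":[0,0,0],"gripper":1},
    {"translation":[-0.09,0.001,0],"turn":[0,0,0],"gripper":1},
    {"translation":[0,0,0],"turn":[0,0,0],"gripper":1},
    {"translation":[0,0,0],"turn":[0,0,0],"gripper":1},
  ],
)

```text
t: 17.35
tool_pos: [0.6879, -0.0042, 0.2044]
tcp_rot: [-3.142, -0.002, 2.83]
contact_force: [0.2, 1.3, -3.0]
grip_width: 0.0392
gripper_force: 61.6
```

```bash
python3 plan.py;  python3 look.py rack1 250 190; python3 hk.py wrist .689 -.006 -17.85 .18
```

```text
at [ 6.879000e-01 -4.200000e-03  2.044000e-01  1.621757e+02] rp [-1.8e+02 -1.0e-01] t 17.35 w 0.0392 F [ 0.2  1.3 -3. ]
-0.036 138 z 0.1978 l 0.0005 w 0.0068
-0.032 233 z 0.1979 l 0.0005 w 0.0077
-0.028 153 z 0.1959 l 0.0005 w 0.0079
-0.024 145 z 0.192 l 0.0007 w 0.0078
-0.02 129 z 0.1879 l 0.0005 w 0.0076
-0.016 251 z 0.1844 l 0.0005 w 0.0139
-0.012 299 z 0.1804 l 0.0005 w 0.0136
-0.008 308 z 0.1809 l 0.0005 w 0.0137
-0.004 301 z 0.1804 l 0.0005 w 0.0138
-0.0 297 z 0.1804 l 0.0007 w 0.0135
0.004 286 z 0.1803 l 0.0007 w 0.0136
0.008 199 z 0.1799 l 0.0007 w 0.0136
0.028 85 z 0.1872 l 0.0007 w 0.0077
0.032 202 z 0.1886 l 0.0007 w 0.0077
0.036 190 z 0.1902 l 0.0007 w 0.0078
0.04 198 z 0.1908 l 0.0007 w 0.0077
0.044 38 z 0.1903 l 0.0007 w 0.0077
```

View pics/rack1.png

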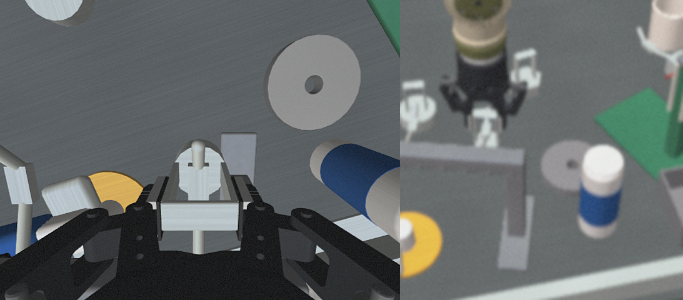

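The hook bar passes through w1's handle, with the tip at (197,150) centred. The wrist depth puts the seat centre about 2 mm nearer than the TCP, so I'll shift back 2 mm, lower 33 mm and let go.

Call:
carry_out(
  motion=[
    {"translation":[0.008,0,0.033],"turn":[0,0,0],"gripper":1},
    {"translation":[0,0,0.033],"turn":[0,0,0],"gripper":1},
    {"translation":[0,0,0.033],"turn":[0,0,0],"gripper":1},
    {"translation":[0,0,0.033],"turn":[0,0,0],"gripper":1},
    {"translation":[0,0,0.03],"turn":[0,0,0],"gripper":1},
    {"translation":[0,0,0],"turn":[0,0,0],"gripper":1},
    {"translation":[0,0,0],"turn":[0,0,0],"gripper":1},
  ],
)

```text
t: 18.2
tool_pos: [0.687, -0.0047, 0.1722]
tcp_rot: [-3.141, -0.0, 2.829]
contact_force: [1.0, -0.6, -3.3]
grip_width: 0.0389
gripper_force: 61.6
```

Call:
carry_out(
  motion=[
    {"translation":[0,0,0],"turn":[0,0,0],"gripper":0},
    {"translation":[0,0,0],"turn":[0,0,0],"gripper":-0.3},
    {"translation":[0,0,0],"turn":[0,0,0],"gripper":-0.5},
    {"translation":[0,0,0],"turn":[0,0,0],"gripper":-0.5},
    {"translation":[0,0,0],"turn":[0,0,0],"gripper":-0.5},
    {"translation":[0,0,-0.1],"turn":[0,0,0],"gripper":-0.5},
    {"translation":[0,0,-0.1],"turn":[0,0,0],"gripper":-0.5},
    {"translation":[0,0,-0.15],"turn":[0,0,0],"gripper":-0.5},
    {"translation":[0,0,-0.15],"turn":[0,0,0],"gripper":-0.5},
  ],
)

```text
t: 19.1
tool_pos: [0.6867, -0.0046, 0.2731]
tcp_rot: [-3.141, -0.001, 2.829]
contact_force: [0.6, -0.2, 0.1]
grip_width: 0.0638
gripper_force: 0.0
```

```bash
python3 still.py .6862 -.0045 .17 .2 3; python3 plan.py
python3 - <<'E'
from meas import *
c=ctrl.camera("top")
for n,(x,y) in dict(w2=(.381,-.288),w3=(.4375,.1134),w4=(.4716,-.1063)).items(): 
    try: print(n,handle(c,x,y))
    except Exception as e: print(n,e)
E
```

```text
bar [ 0.6857 -0.0041  0.1837] ang 161.8 block [ 0.6817 -0.0026  0.1169] 954
bar [ 0.6858 -0.0041  0.1836] ang 163.2 block [ 0.6813 -0.0023  0.1168] 890
bar [ 0.6859 -0.0041  0.1836] ang 162.6 block [ 0.6815 -0.0022  0.1168] 900
at [ 6.88400e-01 -4.80000e-03  2.75500e-01  1.62113e+02] rp [179.94   0.32] t 19.25 w 0.0639 F [0.4 1.4 0. ]
w2 (120, [[0.381, -0.2887], 161.3325, [0.005, 0.012]], np.float64(0.0909), ((0.38060563802719116, -0.2895386517047882), (0.017368892207741737, 0.040086135268211365), 71.42552947998047))
w3 (1, [[0.441, 0.1337], nan, [nan, nan]], np.float64(0.0885), None)
w4 (1, [[0.4639, -0.1262], nan, [nan, nan]], np.float64(0.0927), None)h.py:10: RuntimeWarning: Degrees of freedom <= 0 for slice
  m=p.mean(0); w,V=np.linalg.eigh(np.cov((p-m).T)); return m,np.degrees(np.arctan2(V[1,-1],V[0,-1])),np.sqrt(w)
  c *= np.true_divide(1, fact)
  c *= np.true_divide(1, fact)
```

w1 hangs on hook 0, with the top of its bar at 0.184. w2 has not moved and is at (0.381, -0.289), 161°, so I'll go there.

```bash
python3 plan.py line+ 13 -1 .381 -.289 .24 251.2
```

```text
at [ 6.876000e-01 -4.700000e-03  2.734000e-01  1.621106e+02] rp [1.7998e+02 1.3000e-01] t 19.3 w 0.0641 F [ 0.7  0.1 -1. ]
--
[0.079, -0.14, 0.013] -0.038
[0.094, -0.13, 0.013] -0.038
[0.11, -0.118, 0.013] -0.038
[0.123, -0.104, 0.012] -0.038
[0.134, -0.088, 0.013] -0.038
[0.144, -0.072, 0.013] -0.038
[0.151, -0.054, 0.013] -0.039
[0.157, -0.035, 0.013] -0.038
[0.16, -0.017, 0.013] -0.038
[0.161, 0.003, 0.013] -0.038
[0.159, 0.022, 0.013] -0.038
[0.156, 0.041, 0.012] -0.038
[0.15, 0.059, 0.013] -0.038
```

Call:
carry_out(
  motion=[
    {"translation":[0.079,-0.14,0.0],"turn":[0,0,-0.038],"gripper":-0.6},
    {"translation":[0.094,-0.13,0.0],"turn":[0,0,-0.038],"gripper":-0.6},
    {"translation":[0.11,-0.118,0.0],"turn":[0,0,-0.038],"gripper":-0.6},
    {"translation":[0.123,-0.104,0.012],"turn":[0,0,-0.038],"gripper":-0.6},
    {"translation":[0.134,-0.088,0.013],"turn":[0,0,-0.038],"gripper":-0.6},
    {"translation":[0.144,-0.072,0.013],"turn":[0,0,-0.038],"gripper":-0.6},
    {"translation":[0.151,-0.054,0.013],"turn":[0,0,-0.039],"gripper":-0.6},
    {"translation":[0.157,-0.035,0.013],"turn":[0,0,-0.038],"gripper":-0.6},
    {"translation":[0.16,-0.017,0.013],"turn":[0,0,-0.038],"gripper":-0.8},
    {"translation":[0.161,0.003,0.013],"turn":[0,0,-0.038],"gripper":-1},
  ],
)

```text
t: 20.3
tool_pos: [0.4495, -0.2236, 0.2529]
tcp_rot: [3.139, -0.0, -2.252]
contact_force: [1.5, -0.4, 0.0]
grip_width: 0.0854
gripper_force: 0.0
```

Call:
carry_out(
  motion=[
    {"translation":[0.159,0.022,0.013],"turn":[0,0,-0.038],"gripper":-1},
    {"translation":[0.156,0.041,0.012],"turn":[0,0,-0.038],"gripper":-1},
    {"translation":[0.15,0.059,0.013],"turn":[0,0,-0.038],"gripper":-1},
    {"translation":[0,0,0],"turn":[0,0,0],"gripper":-1},
    {"translation":[0,0,0],"turn":[0,0,0],"gripper":-1},
  ],
)

```text
t: 20.8
tool_pos: [0.3797, -0.2889, 0.2458]
tcp_rot: [3.14, 0.001, -1.902]
contact_force: [-0.6, -0.6, 0.3]
grip_width: 0.0854
gripper_force: 0.0
```

```bash
python3 meas.py wrist .381 -.289 wr3; python3 plan.py
```

```text
(1182, [[0.3818, -0.2897], 160.6524, [0.0049, 0.0116]], np.float64(0.0905), ((0.3820551335811615, -0.289309561252594), (0.016238123178482056, 0.03991670161485672), 71.00897979736328))
at [   0.3803   -0.2886    0.2461 -108.9003] rp [1.7994e+02 6.0000e-02] t 20.85 w 0.0854 F [-0.   0.   0.9]
```

Call:
carry_out(
  motion=[
    {"translation":[0.001,-0.009,0.142],"turn":[0,0,0],"gripper":-1},
    {"translation":[0,0,0.142],"turn":[0,0,0],"gripper":-1},
    {"translation":[0,0,0.142],"turn":[0,0,0],"gripper":-1},
    {"translation":[0,0,0.142],"turn":[0,0,0],"gripper":-1},
    {"translation":[0,0,0.142],"turn":[0,0,0],"gripper":-1},
    {"translation":[0,0,0.142],"turn":[0,0,0],"gripper":-1},
    {"translation":[0,0,0],"turn":[0,0,0],"gripper":-1},
    {"translation":[0,0,0],"turn":[0,0,0],"gripper":-1},
  ],
)

```text
t: 21.65
tool_pos: [0.3825, -0.2888, 0.0764]
tcp_rot: [3.14, 0.001, -1.898]
contact_force: [0.6, -0.5, 0.4]
grip_width: 0.0852
gripper_force: 0.0
```

Call:
carry_out(
  motion=[
    {"translation":[0,0,0],"turn":[0,0,0],"gripper":1},
    {"translation":[0,0,0],"turn":[0,0,0],"gripper":1},
    {"translation":[0,0,0],"turn":[0,0,0],"gripper":1},
    {"translation":[0,0,0],"turn":[0,0,0],"gripper":1},
    {"translation":[0,0,0],"turn":[0,0,0],"gripper":1},
    {"translation":[0,0,0],"turn":[0,0,0],"gripper":1},
    {"translation":[0,0,0],"turn":[0,0,0],"gripper":1},
    {"translation":[0,0,0],"turn":[0,0,0],"gripper":1},
  ],
  grip_force=70,
)

```text
t: 22.45
tool_pos: [0.3824, -0.2903, 0.0777]
tcp_rot: [-3.14, -0.001, -1.899]
contact_force: [-2.0, 1.4, 4.9]
grip_width: 0.0391
gripper_force: 69.6
```

```bash
python3 plan.py line 6 1 .382 -.2895 .26 251 polar 21 1 .493 .272 .22 202.5
```

```text
at [ 3.824000e-01 -2.903000e-01  7.770000e-02 -1.088079e+02] rp [-1.7991e+02 -6.0000e-02] t 22.45 w 0.0391 F [-2.   1.4  4.9]
--
[-0.001, 0.001, -0.152] 0.0
[-0.0, 0.0, -0.152] 0.0
[-0.001, 0.001, -0.152] 0.001
[-0.0, 0.0, -0.152] -0.0
[-0.001, 0.001, -0.152] -0.0
[-0.0, 0.0, -0.151] 0.0
--
[-0.121, -0.057, 0.01] 0.013
[-0.127, -0.045, 0.009] 0.013
[-0.131, -0.033, 0.01] 0.013
[-0.136, -0.02, 0.009] 0.012
[-0.138, -0.008, 0.01] 0.013
[-0.138, 0.006, 0.009] 0.013
[-0.139, 0.019, 0.01] 0.013
[-0.137, 0.033, 0.009] 0.013
[-0.135, 0.047, 0.01] 0.013
[-0.13, 0.059, 0.009] 0.012
[-0.125, 0.073, 0.01] 0.013
[-0.119, 0.084, 0.009] 0.013
[-0.11, 0.096, 0.01] 0.013
[-0.102, 0.108, 0.009] 0.013
[-0.091, 0.117, 0.01] 0.013
[-0.08, 0.127, 0.009] 0.012
[-0.069, 0.134, 0.01] 0.013
[-0.055, 0.142, 0.009] 0.013
[-0.042, 0.147, 0.01] 0.013
[-0.028, 0.152, 0.009] 0.013
[-0.013, 0.154, 0.01] 0.013
```

Call:
carry_out(
  motion=[
    {"translation":[0,0,-0.15],"turn":[0,0,0],"gripper":1},
    {"translation":[0,0,-0.15],"turn":[0,0,0],"gripper":1},
    {"translation":[0,0,-0.15],"turn":[0,0,0],"gripper":1},
    {"translation":[0,0,-0.15],"turn":[0,0,0],"gripper":1},
    {"translation":[0,0,-0.15],"turn":[0,0,0],"gripper":1},
    {"translation":[0,0,-0.15],"turn":[0,0,0],"gripper":1},
  ],
)

```text
t: 23.05
tool_pos: [0.3814, -0.2892, 0.2572]
tcp_rot: [3.14, 0.001, -1.899]
contact_force: [0.1, -1.1, -5.2]
grip_width: 0.0392
gripper_force: 73.1
```

Call:
carry_out(
  motion=[
    {"translation":[-0.121,-0.057,0.01],"turn":[0,0,0.013],"gripper":1},
    {"translation":[-0.127,-0.045,0.009],"turn":[0,0,0.013],"gripper":1},
    {"translation":[-0.131,-0.033,0.01],"turn":[0,0,0.013],"gripper":1},
    {"translation":[-0.136,-0.02,0.009],"turn":[0,0,0.012],"gripper":1},
    {"translation":[-0.138,-0.008,0.01],"turn":[0,0,0.013],"gripper":1},
    {"translation":[-0.138,0.006,0.009],"turn":[0,0,0.013],"gripper":1},
    {"translation":[-0.139,0.019,0.01],"turn":[0,0,0.013],"gripper":1},
    {"translation":[-0.137,0.033,0.009],"turn":[0,0,0.013],"gripper":1},
    {"translation":[-0.135,0.047,0.01],"turn":[0,0,0.013],"gripper":1},
    {"translation":[-0.13,0.059,0.009],"turn":[0,0,0.012],"gripper":1},
  ],
)

```text
t: 24.05
tool_pos: [0.5156, -0.0504, 0.2366]
tcp_rot: [3.14, -0.001, -2.303]
contact_force: [-0.0, -1.2, -5.4]
grip_width: 0.0389
gripper_force: 72.8
```

Call:
carry_out(
  motion=[
    {"translation":[-0.125,0.073,0.01],"turn":[0,0,0.013],"gripper":1},
    {"translation":[-0.119,0.084,0.009],"turn":[0,0,0.013],"gripper":1},
    {"translation":[-0.11,0.096,0.01],"turn":[0,0,0.013],"gripper":1},
    {"translation":[-0.102,0.108,0.009],"turn":[0,0,0.013],"gripper":1},
    {"translation":[-0.091,0.117,0.01],"turn":[0,0,0.013],"gripper":1},
    {"translation":[-0.08,0.127,0.009],"turn":[0,0,0.012],"gripper":1},
    {"translation":[-0.069,0.134,0.01],"turn":[0,0,0.013],"gripper":1},
    {"translation":[-0.055,0.142,0.009],"turn":[0,0,0.013],"gripper":1},
    {"translation":[-0.042,0.147,0.01],"turn":[0,0,0.013],"gripper":1},
    {"translation":[-0.028,0.152,0.009],"turn":[0,0,0.013],"gripper":1},
  ],
)

```text
t: 25.05
tool_pos: [0.5009, 0.2439, 0.2175]
tcp_rot: [3.141, -0.002, -2.708]
contact_force: [0.7, 0.1, -5.7]
grip_width: 0.0388
gripper_force: 72.8
```

Call:
carry_out(
  motion=[
    {"translation":[-0.013,0.154,0.01],"turn":[0,0,0.013],"gripper":1},
    {"translation":[0,0,0],"turn":[0,0,0],"gripper":1},
    {"translation":[0,0,0],"turn":[0,0,0],"gripper":1},
  ],
)

```text
t: 25.35
tool_pos: [0.4903, 0.2724, 0.2157]
tcp_rot: [-3.141, -0.002, -2.745]
contact_force: [-0.4, -0.1, -5.3]
grip_width: 0.0392
gripper_force: 73.3
```

```bash
python3 bar.py; python3 plan.py line 6 1 .5745 .306 .22 202.5
```

```text
bar top z-tcp 0.013 x -0.0098 0.0074 n 3916
y -0.021 0.021
at [   0.4908    0.2718    0.2159 -157.355 ] rp [-1.7997e+02 -8.0000e-02] t 25.4 w 0.0396 F [-0.8 -0.2 -6. ]
--
[-0.075, -0.001, -0.003] 0.0
[-0.076, -0.0, -0.004] 0.0
[-0.075, -0.001, -0.003] 0.0
[-0.075, -0.0, -0.004] 0.001
[-0.076, -0.0, -0.003] -0.0
[-0.075, -0.001, -0.004] -0.0
```

Call:
carry_out(
  motion=[
    {"translation":[0,0,-0.022],"turn":[0,0,0],"gripper":1},
    {"translation":[-0.074,0,0],"turn":[0,0,0],"gripper":1},
    {"translation":[-0.074,0,0],"turn":[0,0,0],"gripper":1},
    {"translation":[-0.074,0,0],"turn":[0,0,0],"gripper":1},
    {"translation":[-0.074,0,0],"turn":[0,0,0],"gripper":1},
    {"translation":[-0.074,0,0],"turn":[0,0,0],"gripper":1},
    {"translation":[-0.074,0,0],"turn":[0,0,0],"gripper":1},
    {"translation":[0,0,0],"turn":[0,0,0],"gripper":1},
    {"translation":[0,0,0],"turn":[0,0,0],"gripper":1},
  ],
)

```text
t: 26.3
tool_pos: [0.5734, 0.3052, 0.2206]
tcp_rot: [-3.141, -0.001, -2.748]
contact_force: [0.5, 0.2, -5.6]
grip_width: 0.0388
gripper_force: 73.1
```

```bash
python3 plan.py; python3 hk.py wrist .5745 .306 22.5 .2
```

```text
at [   0.5734    0.3052    0.2206 -157.4714] rp [-1.7999e+02 -6.0000e-02] t 26.3 w 0.0388 F [ 0.5  0.2 -5.6]
-0.032 204 z 0.2178 l 0.0013 w 0.0074
-0.028 211 z 0.2177 l 0.0011 w 0.0079
-0.024 157 z 0.2154 l 0.001 w 0.0077
-0.02 135 z 0.2114 l 0.0012 w 0.0075
-0.016 120 z 0.2071 l 0.0011 w 0.0075
-0.012 299 z 0.2033 l 0.0011 w 0.0139
-0.008 326 z 0.2002 l 0.001 w 0.0137
-0.004 324 z 0.2009 l 0.001 w 0.0139
-0.0 317 z 0.2002 l 0.0011 w 0.0139
0.004 304 z 0.2002 l 0.0011 w 0.0141
0.008 235 z 0.2003 l 0.0009 w 0.0137
0.028 64 z 0.2061 l 0.0009 w 0.0071
0.032 188 z 0.2077 l 0.0012 w 0.0076
0.036 190 z 0.2083 l 0.001 w 0.0072
0.04 150 z 0.2092 l 0.0007 w 0.0076
0.044 3 z 0.2056 l -0.003 w 0.0
```

The seat centre is within about 1 mm of the bar. I'll lower to the loaded height, release, rise and let it settle.

Call:
carry_out(
  motion=[
    {"translation":[-0.005,0,0.05],"turn":[0,0,0],"gripper":1},
    {"translation":[0,0,0.05],"turn":[0,0,0],"gripper":1},
    {"translation":[0,0,0.05],"turn":[0,0,0],"gripper":1},
    {"translation":[0,0,0.05],"turn":[0,0,0],"gripper":1},
    {"translation":[0,0,0.05],"turn":[0,0,0],"gripper":1},
    {"translation":[0,0,0],"turn":[0,0,0],"gripper":1},
    {"translation":[0,0,0],"turn":[0,0,0],"gripper":1},
    {"translation":[0,0,0],"turn":[0,0,0],"gripper":1},
  ],
)

```text
t: 27.15
tool_pos: [0.5742, 0.3067, 0.1716]
tcp_rot: [-3.141, 0.001, -2.747]
contact_force: [-1.8, -1.0, -1.0]
grip_width: 0.0391
gripper_force: 73.6
```

Call:
carry_out(
  motion=[
    {"translation":[0,0,0],"turn":[0,0,0],"gripper":0},
    {"translation":[0,0,0],"turn":[0,0,0],"gripper":-0.3},
    {"translation":[0,0,0],"turn":[0,0,0],"gripper":-0.5},
    {"translation":[0,0,0],"turn":[0,0,0],"gripper":-0.5},
    {"translation":[0,0,0],"turn":[0,0,0],"gripper":-0.5},
    {"translation":[0,0,0],"turn":[0,0,0],"gripper":-0.5},
    {"translation":[0,0,-0.1],"turn":[0,0,0],"gripper":-0.5},
    {"translation":[0,0,-0.1],"turn":[0,0,0],"gripper":-0.5},
    {"translation":[0,0,-0.15],"turn":[0,0,0],"gripper":-0.5},
    {"translation":[0,0,-0.15],"turn":[0,0,0],"gripper":-0.5},
  ],
)

```text
t: 28.15
tool_pos: [0.5738, 0.3065, 0.2715]
tcp_rot: [-3.142, -0.001, -2.747]
contact_force: [0.2, 0.4, 0.1]
grip_width: 0.0639
gripper_force: 0.0
```

Call:
carry_out(
  motion=[
    {"translation":[0,0,0],"turn":[0,0,0],"gripper":-0.5},
    {"translation":[0,0,0],"turn":[0,0,0],"gripper":-0.5},
    {"translation":[0,0,0],"turn":[0,0,0],"gripper":-0.5},
    {"translation":[0,0,0],"turn":[0,0,0],"gripper":-0.5},
    {"translation":[0,0,0],"turn":[0,0,0],"gripper":-0.5},
    {"translation":[0,0,0],"turn":[0,0,0],"gripper":-0.5},
    {"translation":[0,0,0],"turn":[0,0,0],"gripper":-0.5},
    {"translation":[0,0,0],"turn":[0,0,0],"gripper":-0.5},
    {"translation":[0,0,0],"turn":[0,0,0],"gripper":-0.5},
    {"translation":[0,0,0],"turn":[0,0,0],"gripper":-0.5},
  ],
)

```text
t: 29.15
tool_pos: [0.5741, 0.3066, 0.2709]
tcp_rot: [-3.141, 0.0, -2.747]
contact_force: [-0.7, -0.8, -0.3]
grip_width: 0.0641
gripper_force: 0.0
```

```bash
python3 still.py .575 .3065 .165 .215; python3 plan.py
```

```text
bar [0.5747 0.3067 0.182 ] ang -158.1 block [0.5651 0.3022 0.1153] 1989
bar [0.5746 0.3067 0.1821] ang -157.9 block [0.5651 0.3024 0.1152] 1990
bar [0.5746 0.3067 0.1821] ang -157.4 block [0.5652 0.3023 0.1152] 1982
bar [0.5747 0.3066 0.1821] ang -157.9 block [0.5651 0.3022 0.1153] 1988
at [   0.5741    0.3066    0.2709 -157.3894] rp [-179.99    0.  ] t 29.35 w 0.0643 F [-0.5  0.3  0.3]
```

Call:
carry_out(
  motion=[
    {"translation":[0,0,0],"turn":[0,0,0],"gripper":-0.5},
    {"translation":[0,0,0],"turn":[0,0,0],"gripper":-0.5},
    {"translation":[0,0,0],"turn":[0,0,0],"gripper":-0.5},
    {"translation":[0,0,0],"turn":[0,0,0],"gripper":-0.5},
    {"translation":[0,0,0],"turn":[0,0,0],"gripper":-0.5},
    {"translation":[0,0,0],"turn":[0,0,0],"gripper":-0.5},
    {"translation":[0,0,0],"turn":[0,0,0],"gripper":-0.5},
    {"translation":[0,0,0],"turn":[0,0,0],"gripper":-0.5},
    {"translation":[0,0,0],"turn":[0,0,0],"gripper":-0.5},
    {"translation":[0,0,0],"turn":[0,0,0],"gripper":-0.5},
  ],
)

```text
t: 30.35
tool_pos: [0.5741, 0.3066, 0.2709]
tcp_rot: [-3.141, -0.0, -2.747]
contact_force: [-0.1, 1.0, 1.1]
grip_width: 0.064
gripper_force: 0.0
```

Call:
carry_out(
  motion=[
    {"translation":[0,0,0],"turn":[0,0,0],"gripper":-0.5},
    {"translation":[0,0,0],"turn":[0,0,0],"gripper":-0.5},
    {"translation":[0,0,0],"turn":[0,0,0],"gripper":-0.5},
    {"translation":[0,0,0],"turn":[0,0,0],"gripper":-0.5},
    {"translation":[0,0,0],"turn":[0,0,0],"gripper":-0.5},
    {"translation":[0,0,0],"turn":[0,0,0],"gripper":-0.5},
    {"translation":[0,0,0],"turn":[0,0,0],"gripper":-0.5},
    {"translation":[0,0,0],"turn":[0,0,0],"gripper":-0.5},
    {"translation":[0,0,0],"turn":[0,0,0],"gripper":-0.5},
    {"translation":[0,0,0],"turn":[0,0,0],"gripper":-0.5},
  ],
)

```text
t: 31.35
tool_pos: [0.5741, 0.3066, 0.2708]
tcp_rot: [-3.141, -0.0, -2.747]
contact_force: [-0.5, 0.1, -0.3]
grip_width: 0.0639
gripper_force: 0.0
```

Call:
carry_out(
  motion=[
    {"translation":[0,0,0],"turn":[0,0,0],"gripper":-0.5},
    {"translation":[0,0,0],"turn":[0,0,0],"gripper":-0.5},
    {"translation":[0,0,0],"turn":[0,0,0],"gripper":-0.5},
    {"translation":[0,0,0],"turn":[0,0,0],"gripper":-0.5},
    {"translation":[0,0,0],"turn":[0,0,0],"gripper":-0.5},
    {"translation":[0,0,0],"turn":[0,0,0],"gripper":-0.5},
    {"translation":[0,0,0],"turn":[0,0,0],"gripper":-0.5},
    {"translation":[0,0,0],"turn":[0,0,0],"gripper":-0.5},
    {"translation":[0,0,0],"turn":[0,0,0],"gripper":-0.5},
    {"translation":[0,0,0],"turn":[0,0,0],"gripper":-0.5},
  ],
)

```text
t: 32.35
tool_pos: [0.5741, 0.3066, 0.2709]
tcp_rot: [-3.141, -0.0, -2.747]
contact_force: [0.5, -0.0, -0.6]
grip_width: 0.064
gripper_force: 0.0
```

```bash
python3 still.py .575 .3065 .165 .215; python3 plan.py
```

```text
bar [0.5746 0.3065 0.1821] ang -158.4 block [0.5652 0.3022 0.1152] 2006
bar [0.5747 0.3066 0.1821] ang -158.2 block [0.5653 0.3022 0.1152] 1994
bar [0.5747 0.3066 0.1821] ang -158.6 block [0.5653 0.3023 0.1153] 1993
bar [0.5746 0.3066 0.1821] ang -158.2 block [0.5653 0.3022 0.1153] 1988
at [   0.5741    0.3066    0.2708 -157.3897] rp [-180.   -0.] t 32.55 w 0.0641 F [ 0.6 -1.2 -1.3]
```

w2 is still, with its hook down about 22 mm. I'll take it off and carry it to rack hook 1.

Call:
carry_out(
  motion=[
    {"translation":[0,0,0.126],"turn":[0,0,0],"gripper":-0.5},
    {"translation":[0,0,0.126],"turn":[0,0,0],"gripper":-0.5},
    {"translation":[0,0,0.126],"turn":[0,0,0],"gripper":-0.5},
    {"translation":[0,0,0.126],"turn":[0,0,0],"gripper":-0.5},
    {"translation":[0,0,0],"turn":[0,0,0],"gripper":1},
    {"translation":[0,0,0],"turn":[0,0,0],"gripper":1},
    {"translation":[0,0,0],"turn":[0,0,0],"gripper":1},
    {"translation":[0,0,0],"turn":[0,0,0],"gripper":1},
    {"translation":[0,0,0],"turn":[0,0,0],"gripper":1},
    {"translation":[0,0,0],"turn":[0,0,0],"gripper":1},
  ],
)

```text
t: 33.55
tool_pos: [0.5743, 0.3067, 0.1708]
tcp_rot: [-3.141, 0.001, -2.747]
contact_force: [-2.5, 0.7, -0.8]
grip_width: 0.0392
gripper_force: 70.8
```

Call:
carry_out(
  motion=[
    {"translation":[0,0,-0.05],"turn":[0,0,0],"gripper":1},
    {"translation":[0,0,-0.05],"turn":[0,0,0],"gripper":1},
    {"translation":[0,0,-0.05],"turn":[0,0,0],"gripper":1},
    {"translation":[0,0,-0.05],"turn":[0,0,0],"gripper":1},
    {"translation":[0,0,-0.05],"turn":[0,0,0],"gripper":1},
    {"translation":[0,0,0],"turn":[0,0,0],"gripper":1},
    {"translation":[0,0,0],"turn":[0,0,0],"gripper":1},
  ],
)

```text
t: 34.25
tool_pos: [0.5743, 0.3067, 0.2203]
tcp_rot: [-3.141, 0.001, -2.747]
contact_force: [-0.9, -0.6, -4.9]
grip_width: 0.039
gripper_force: 70.8
```

```bash
python3 bar.py; python3 plan.py line 4 1 .493 .272 .22 202.5 line 12 1 .5637 -.0911 .206 162.15
```

```text
bar top z-tcp 0.0116 x -0.0109 0.0061 n 3856
y -0.021 0.021
at [   0.574     0.3066    0.2198 -157.3909] rp [-1.7999e+02 -2.0000e-02] t 34.3 w 0.0391 F [ 0.5 -0.4 -6.8]
--
[0.11, -0.001, -0.0] 0.0
[0.11, -0.001, -0.001] 0.0
[0.11, -0.001, 0.0] 0.0
[0.11, -0.001, -0.0] 0.001
--
[0.031, -0.151, 0.006] 0.019
[0.021, -0.153, 0.006] 0.018
[0.013, -0.153, 0.005] 0.019
[0.003, -0.154, 0.006] 0.019
[-0.005, -0.154, 0.006] 0.018
[-0.015, -0.154, 0.006] 0.019
[-0.023, -0.152, 0.006] 0.019
[-0.032, -0.151, 0.006] 0.018
[-0.041, -0.148, 0.005] 0.019
[-0.05, -0.146, 0.006] 0.018
[-0.058, -0.143, 0.006] 0.019
[-0.066, -0.139, 0.006] 0.019
```

Call:
carry_out(
  motion=[
    {"translation":[0.11,-0.001,0],"turn":[0,0,0],"gripper":1},
    {"translation":[0.11,-0.001,0],"turn":[0,0,0],"gripper":1},
    {"translation":[0.11,-0.001,0],"turn":[0,0,0],"gripper":1},
    {"translation":[0.11,-0.001,0],"turn":[0,0,0],"gripper":1},
  ],
)

```text
t: 34.7
tool_pos: [0.4919, 0.2715, 0.2192]
tcp_rot: [-3.142, -0.001, -2.747]
contact_force: [-0.5, 0.3, -5.6]
grip_width: 0.0389
gripper_force: 71.1
```

Call:
carry_out(
  motion=[
    {"translation":[0.031,-0.151,0.006],"turn":[0,0,0.019],"gripper":1},
    {"translation":[0.021,-0.153,0.006],"turn":[0,0,0.018],"gripper":1},
    {"translation":[0.013,-0.153,0.005],"turn":[0,0,0.019],"gripper":1},
    {"translation":[0.003,-0.154,0.006],"turn":[0,0,0.019],"gripper":1},
    {"translation":[-0.005,-0.154,0.006],"turn":[0,0,0.018],"gripper":1},
    {"translation":[-0.015,-0.154,0.006],"turn":[0,0,0.019],"gripper":1},
    {"translation":[-0.023,-0.152,0.006],"turn":[0,0,0.019],"gripper":1},
    {"translation":[-0.032,-0.151,0.006],"turn":[0,0,0.018],"gripper":1},
    {"translation":[-0.041,-0.148,0.005],"turn":[0,0,0.019],"gripper":1},
    {"translation":[-0.05,-0.146,0.006],"turn":[0,0,0.019],"gripper":1},
  ],
)

```text
t: 35.7
tool_pos: [0.5527, -0.0315, 0.2079]
tcp_rot: [-3.142, -0.001, 2.946]
contact_force: [0.5, -0.4, -5.5]
grip_width: 0.0393
gripper_force: 72.1
```

Call:
carry_out(
  motion=[
    {"translation":[-0.058,-0.143,0.006],"turn":[0,0,0.019],"gripper":1},
    {"translation":[-0.066,-0.139,0.006],"turn":[0,0,0.019],"gripper":1},
    {"translation":[0,0,0],"turn":[0,0,0],"gripper":1},
    {"translation":[0,0,0],"turn":[0,0,0],"gripper":1},
  ],
)

```text
t: 36.1
tool_pos: [0.5642, -0.0913, 0.2053]
tcp_rot: [3.141, -0.002, 2.828]
contact_force: [-0.1, 1.0, -5.3]
grip_width: 0.0392
gripper_force: 72.8
```

```bash
python3 plan.py line 6 1 .6475 -.1181 .206 162.15
```

```text
at [ 5.642000e-01 -9.130000e-02  2.053000e-01  1.620359e+02] rp [ 1.7998e+02 -9.0000e-02] t 36.1 w 0.0392 F [-0.1  1.  -5.3]
--
[-0.073, 0.0, -0.001] -0.0
[-0.073, 0.0, -0.0] -0.0
[-0.073, 0.001, -0.001] -0.0
[-0.073, -0.0, -0.0] -0.0
[-0.072, -0.0, -0.001] -0.001
[-0.073, -0.0, -0.001] 0.0
```

Call:
carry_out(
  motion=[
    {"translation":[-0.073,0,0],"turn":[0,0,0],"gripper":1},
    {"translation":[-0.073,0,0],"turn":[0,0,0],"gripper":1},
    {"translation":[-0.073,0,0],"turn":[0,0,0],"gripper":1},
    {"translation":[-0.073,0,0],"turn":[0,0,0],"gripper":1},
    {"translation":[-0.073,0,0],"turn":[0,0,0],"gripper":1},
    {"translation":[-0.073,0,0],"turn":[0,0,0],"gripper":1},
    {"translation":[0,0,0],"turn":[0,0,0],"gripper":1},
    {"translation":[0,0,0],"turn":[0,0,0],"gripper":1},
  ],
)

```text
t: 36.9
tool_pos: [0.6475, -0.1164, 0.2055]
tcp_rot: [3.141, -0.002, 2.831]
contact_force: [-0.1, 0.1, -6.6]
grip_width: 0.0388
gripper_force: 72.8
```

```bash
python3 plan.py; python3 hk.py wrist .6494 -.1187 -17.85 .18 | sed -n 3,12p; python3 bar.py
```

```text
at [ 6.47500e-01 -1.16400e-01  2.05500e-01  1.62196e+02] rp [ 1.7999e+02 -1.1000e-01] t 36.9 w 0.0388 F [-0.1  0.1 -6.6]
-0.024 142 z 0.1953 l -0.0001 w 0.0076
-0.02 133 z 0.1916 l -0.0001 w 0.0078
-0.016 124 z 0.1876 l 0.0 w 0.0078
-0.012 280 z 0.1835 l -0.0 w 0.014
-0.008 303 z 0.1803 l 0.0 w 0.0138
-0.004 309 z 0.1801 l 0.0 w 0.0138
-0.0 292 z 0.1806 l 0.0 w 0.014
0.004 293 z 0.1799 l 0.0 w 0.014
0.008 276 z 0.1805 l 0.0002 w 0.0137
0.012 50 z 0.1794 l 0.0 w 0.0133
bar top z-tcp 0.0116 x -0.0114 0.0061 n 3861
y -0.021 0.021
```

Call:
carry_out(
  motion=[
    {"translation":[-0.004,-0.008,0.033],"turn":[0,0,0],"gripper":1},
    {"translation":[0,0,0.033],"turn":[0,0,0],"gripper":1},
    {"translation":[0,0,0.033],"turn":[0,0,0],"gripper":1},
    {"translation":[0,0,0.033],"turn":[0,0,0],"gripper":1},
    {"translation":[0,0,0.032],"turn":[0,0,0],"gripper":1},
    {"translation":[0,0,0],"turn":[0,0,0],"gripper":1},
    {"translation":[0,0,0],"turn":[0,0,0],"gripper":1},
  ],
)

```text
t: 37.7
tool_pos: [0.6482, -0.1194, 0.173]
tcp_rot: [-3.142, -0.001, 2.829]
contact_force: [0.2, 0.2, -5.0]
grip_width: 0.0391
gripper_force: 72.8
```

Call:
carry_out(
  motion=[
    {"translation":[0,0,0],"turn":[0,0,0],"gripper":0},
    {"translation":[0,0,0],"turn":[0,0,0],"gripper":-0.3},
    {"translation":[0,0,0],"turn":[0,0,0],"gripper":-0.5},
    {"translation":[0,0,0],"turn":[0,0,0],"gripper":-0.5},
    {"translation":[0,0,0],"turn":[0,0,0],"gripper":-0.5},
    {"translation":[0,0,-0.1],"turn":[0,0,0],"gripper":-0.5},
    {"translation":[0,0,-0.1],"turn":[0,0,0],"gripper":-0.5},
    {"translation":[0,0,-0.15],"turn":[0,0,0],"gripper":-0.5},
    {"translation":[0,0,-0.15],"turn":[0,0,0],"gripper":-0.5},
    {"translation":[0,0,0],"turn":[0,0,0],"gripper":-0.5},
  ],
)

```text
t: 38.7
tool_pos: [0.6502, -0.12, 0.2786]
tcp_rot: [3.142, 0.008, 2.829]
contact_force: [0.8, -0.1, 0.9]
grip_width: 0.0643
gripper_force: 0.0
```

```bash
python3 still.py .6494 -.1187 .17 .2 3; python3 - <<'E' 2>/dev/null
from meas import *
for n in ("top","scene"):
  c=ctrl.camera(n)
  for w,(x,y) in dict(w3=(.4375,.1134),w4=(.4716,-.1063)).items(): print(n,w,handle(c,x,y)[:3])
E
python3 plan.py line+ 10 0 .437 .113 .245 189
```

```text
bar [ 0.6493 -0.1194  0.1837] ang 161.8 block [ 0.6398 -0.117   0.1167] 1897
bar [ 0.6494 -0.1194  0.1837] ang 160.9 block [ 0.64   -0.1168  0.1168] 1947
bar [ 0.6495 -0.1194  0.1836] ang 161.4 block [ 0.6401 -0.1169  0.1167] 1964
top w3 (111, [[0.4377, 0.1132], 100.1489, [0.0047, 0.0118]], np.float64(0.093))
top w4 (0, [[nan, nan], nan, [nan, nan]], np.float64(nan))
scene w3 (65, [[0.4406, 0.1115], 98.0208, [0.0056, 0.0137]], np.float64(0.0925))
scene w4 (62, [[0.4749, -0.1069], 83.8812, [0.0047, 0.0123]], np.float64(0.0937))
at [ 6.478000e-01 -1.193000e-01  2.718000e-01  1.621084e+02] rp [-1.7999e+02 -1.4000e-01] t 38.95 w 0.064 F [ 0.2  0.6 -0.7]
--
[0.136, 0.078, 0.013] -0.015
[0.132, 0.085, 0.014] -0.015
[0.128, 0.09, 0.013] -0.015
[0.124, 0.097, 0.014] -0.015
[0.119, 0.102, 0.013] -0.015
[0.114, 0.108, 0.013] -0.015
[0.108, 0.113, 0.014] -0.015
[0.104, 0.118, 0.013] -0.015
[0.097, 0.122, 0.014] -0.014
[0.093, 0.127, 0.013] -0.015
```

w2 hangs on hook 1, and w3 is unmoved. I'll go above w3.

Call:
carry_out(
  motion=[
    {"translation":[0.136,0.078,0.01],"turn":[0,0,-0.015],"gripper":-0.5},
    {"translation":[0.132,0.085,0.01],"turn":[0,0,-0.015],"gripper":-0.5},
    {"translation":[0.128,0.09,0.01],"turn":[0,0,-0.015],"gripper":-0.5},
    {"translation":[0.124,0.097,0.014],"turn":[0,0,-0.015],"gripper":-1},
    {"translation":[0.119,0.102,0.013],"turn":[0,0,-0.015],"gripper":-1},
    {"translation":[0.114,0.108,0.013],"turn":[0,0,-0.015],"gripper":-1},
    {"translation":[0.108,0.113,0.014],"turn":[0,0,-0.015],"gripper":-1},
    {"translation":[0.104,0.118,0.013],"turn":[0,0,-0.015],"gripper":-1},
    {"translation":[0.097,0.122,0.014],"turn":[0,0,-0.014],"gripper":-1},
    {"translation":[0.093,0.127,0.013],"turn":[0,0,-0.015],"gripper":-1},
  ],
)

```text
t: 39.95
tool_pos: [0.4358, 0.1135, 0.2472]
tcp_rot: [3.141, -0.002, -2.984]
contact_force: [1.1, 0.3, 0.1]
grip_width: 0.0855
gripper_force: 0.0
```

Call:
carry_out(
  motion=[
    {"translation":[0,0,0],"turn":[0,0,0],"gripper":-1},
    {"translation":[0,0,0],"turn":[0,0,0],"gripper":-1},
  ],
)

```text
t: 40.15
tool_pos: [0.4368, 0.1131, 0.2478]
tcp_rot: [-3.141, -0.001, -2.985]
contact_force: [0.1, -0.5, -0.4]
grip_width: 0.0853
gripper_force: 0.0
```

```bash
python3 meas.py wrist .437 .113 wr4; python3 plan.py
```

```text
(1149, [[0.4384, 0.1136], 100.5125, [0.0048, 0.0116]], np.float64(0.0924), ((0.4391213655471802, 0.11382701247930527), (0.016552386805415154, 0.03981088101863861), 10.106806755065918))
at [ 4.37500e-01  1.12700e-01  2.48000e-01 -1.71069e+02] rp [-1.7998e+02 -3.0000e-02] t 40.2 w 0.0854 F [ 0.6  0.4 -0.6]
```

Call:
carry_out(
  motion=[
    {"translation":[-0.008,0.003,0.142],"turn":[0,0,-0.007],"gripper":-1},
    {"translation":[0,0,0.142],"turn":[0,0,0],"gripper":-1},
    {"translation":[0,0,0.142],"turn":[0,0,0],"gripper":-1},
    {"translation":[0,0,0.142],"turn":[0,0,0],"gripper":-1},
    {"translation":[0,0,0.142],"turn":[0,0,0],"gripper":-1},
    {"translation":[0,0,0.142],"turn":[0,0,0],"gripper":-1},
    {"translation":[0,0,0],"turn":[0,0,0],"gripper":-1},
    {"translation":[0,0,0],"turn":[0,0,0],"gripper":-1},
  ],
)

```text
t: 41.0
tool_pos: [0.4391, 0.1129, 0.0779]
tcp_rot: [-3.142, -0.002, -2.965]
contact_force: [0.7, -0.6, 0.1]
grip_width: 0.0854
gripper_force: 0.0
```

Call:
carry_out(
  motion=[
    {"translation":[0,0,0],"turn":[0,0,0],"gripper":1},
    {"translation":[0,0,0],"turn":[0,0,0],"gripper":1},
    {"translation":[0,0,0],"turn":[0,0,0],"gripper":1},
    {"translation":[0,0,0],"turn":[0,0,0],"gripper":1},
    {"translation":[0,0,0],"turn":[0,0,0],"gripper":1},
    {"translation":[0,0,0],"turn":[0,0,0],"gripper":1},
    {"translation":[0,0,0],"turn":[0,0,0],"gripper":1},
    {"translation":[0,0,0],"turn":[0,0,0],"gripper":1},
  ],
  grip_force=80,
)

```text
t: 41.8
tool_pos: [0.4399, 0.1139, 0.0793]
tcp_rot: [-3.141, 0.002, -2.963]
contact_force: [-0.7, 2.3, 5.4]
grip_width: 0.0388
gripper_force: 80.2
```

```bash
python3 plan.py line 5 1 .438 .1135 .22 190.2 line 7 1 .493 .272 .22 202.5
```

```text
at [ 4.399000e-01  1.139000e-01  7.930000e-02 -1.697893e+02] rp [-1.7999e+02  1.4000e-01] t 41.8 w 0.0388 F [-0.7  2.3  5.4]
--
[0.002, -0.0, -0.141] 0.0
[0.002, -0.0, -0.14] 0.0
[0.002, -0.0, -0.141] 0.0
[0.002, -0.0, -0.141] 0.0
[0.002, -0.0, -0.14] 0.0
--
[-0.059, 0.104, -0.0] -0.01
[-0.062, 0.103, -0.0] -0.01
[-0.065, 0.101, -0.0] -0.009
[-0.068, 0.098, -0.0] -0.01
[-0.071, 0.097, -0.0] -0.01
[-0.074, 0.094, -0.0] -0.01
[-0.077, 0.092, -0.0] -0.009
```

Call:
carry_out(
  motion=[
    {"translation":[0,0,-0.142],"turn":[0,0,0],"gripper":1},
    {"translation":[0,0,-0.142],"turn":[0,0,0],"gripper":1},
    {"translation":[0,0,-0.142],"turn":[0,0,0],"gripper":1},
    {"translation":[0,0,-0.142],"turn":[0,0,0],"gripper":1},
    {"translation":[0,0,-0.142],"turn":[0,0,0],"gripper":1},
  ],
)

```text
t: 42.3
tool_pos: [0.4377, 0.1136, 0.2204]
tcp_rot: [3.141, -0.002, -2.964]
contact_force: [0.6, 0.1, -7.2]
grip_width: 0.0388
gripper_force: 83.4
```

Call:
carry_out(
  motion=[
    {"translation":[-0.059,0.104,0],"turn":[0,0,-0.01],"gripper":1},
    {"translation":[-0.062,0.103,0],"turn":[0,0,-0.01],"gripper":1},
    {"translation":[-0.065,0.101,0],"turn":[0,0,-0.009],"gripper":1},
    {"translation":[-0.068,0.098,0],"turn":[0,0,-0.01],"gripper":1},
    {"translation":[-0.071,0.097,0],"turn":[0,0,-0.01],"gripper":1},
    {"translation":[-0.074,0.094,0],"turn":[0,0,-0.01],"gripper":1},
    {"translation":[-0.077,0.092,0],"turn":[0,0,-0.009],"gripper":1},
    {"translation":[0,0,0],"turn":[0,0,0],"gripper":1},
    {"translation":[0,0,0],"turn":[0,0,0],"gripper":1},
  ],
)

```text
t: 43.2
tool_pos: [0.493, 0.2722, 0.2187]
tcp_rot: [-3.141, -0.003, -2.749]
contact_force: [-0.2, 0.3, -7.4]
grip_width: 0.0386
gripper_force: 83.7
```

```bash
python3 bar.py; python3 plan.py line 6 1 .5745 .3065 .22 202.5
```

```text
bar top z-tcp 0.0133 x -0.0077 0.0097 n 4019
y -0.021 0.021
at [   0.4929    0.2717    0.2189 -157.5542] rp [-179.98   -0.18] t 43.25 w 0.039 F [ 0.5  0.  -7.6]
--
[-0.074, 0.001, -0.001] -0.0
[-0.074, 0.001, -0.001] -0.0
[-0.074, 0.001, -0.001] -0.0
[-0.074, 0.0, -0.001] -0.0
[-0.074, 0.001, -0.001] -0.0
[-0.073, 0.001, -0.0] -0.0
```

Call:
carry_out(
  motion=[
    {"translation":[-0.075,0.001,0],"turn":[0,0,0],"gripper":1},
    {"translation":[-0.075,0.001,0],"turn":[0,0,0],"gripper":1},
    {"translation":[-0.075,0.001,0],"turn":[0,0,0],"gripper":1},
    {"translation":[-0.075,0.001,0],"turn":[0,0,0],"gripper":1},
    {"translation":[-0.075,0.001,0],"turn":[0,0,0],"gripper":1},
    {"translation":[-0.075,0,0],"turn":[0,0,0],"gripper":1},
    {"translation":[0,0,0],"turn":[0,0,0],"gripper":1},
    {"translation":[0,0,0],"turn":[0,0,0],"gripper":1},
  ],
)

```text
t: 44.05
tool_pos: [0.5762, 0.3064, 0.2193]
tcp_rot: [-3.141, -0.002, -2.751]
contact_force: [-0.5, -0.5, -7.1]
grip_width: 0.0387
gripper_force: 83.7
```

```bash
python3 plan.py; python3 hk.py wrist .575 .3065 22.5 .2 | sed -n 4,12p
```

```text
at [   0.5762    0.3064    0.2193 -157.6273] rp [-1.7999e+02 -1.3000e-01] t 44.05 w 0.0387 F [-0.5 -0.5 -7.1]
-0.02 147 z 0.2105 l 0.0008 w 0.0078
-0.016 134 z 0.2065 l 0.0008 w 0.0078
-0.012 337 z 0.2032 l 0.0009 w 0.014
-0.008 319 z 0.2001 l 0.0008 w 0.0136
-0.004 332 z 0.2007 l 0.0008 w 0.0137
-0.0 318 z 0.2005 l 0.0008 w 0.0138
0.004 320 z 0.1999 l 0.0008 w 0.0139
0.008 134 z 0.2005 l 0.0008 w 0.0139
0.028 126 z 0.2063 l 0.0008 w 0.0075
```

Aligned. I'll lower, release and settle.

Call:
carry_out(
  motion=[
    {"translation":[0,0,0.056],"turn":[0,0,0],"gripper":1},
    {"translation":[0,0,0.056],"turn":[0,0,0],"gripper":1},
    {"translation":[0,0,0.056],"turn":[0,0,0],"gripper":1},
    {"translation":[0,0,0.056],"turn":[0,0,0],"gripper":1},
    {"translation":[0,0,0.056],"turn":[0,0,0],"gripper":1},
    {"translation":[0,0,0],"turn":[0,0,0],"gripper":1},
    {"translation":[0,0,0],"turn":[0,0,0],"gripper":1},
    {"translation":[0,0,0],"turn":[0,0,0],"gripper":1},
  ],
)

```text
t: 44.9
tool_pos: [0.5769, 0.3075, 0.1649]
tcp_rot: [-3.142, 0.001, -2.75]
contact_force: [-2.3, -1.1, -1.1]
grip_width: 0.0388
gripper_force: 84.2
```

Call:
carry_out(
  motion=[
    {"translation":[0,0,0],"turn":[0,0,0],"gripper":0},
    {"translation":[0,0,0],"turn":[0,0,0],"gripper":-0.3},
    {"translation":[0,0,0],"turn":[0,0,0],"gripper":-0.5},
    {"translation":[0,0,0],"turn":[0,0,0],"gripper":-0.5},
    {"translation":[0,0,0],"turn":[0,0,0],"gripper":-0.5},
    {"translation":[0,0,0],"turn":[0,0,0],"gripper":-0.5},
    {"translation":[0,0,-0.1],"turn":[0,0,0],"gripper":-0.5},
    {"translation":[0,0,-0.1],"turn":[0,0,0],"gripper":-0.5},
    {"translation":[0,0,-0.15],"turn":[0,0,0],"gripper":-0.5},
    {"translation":[0,0,-0.15],"turn":[0,0,0],"gripper":-0.5},
  ],
)

```text
t: 45.9
tool_pos: [0.5765, 0.3072, 0.2646]
tcp_rot: [-3.142, -0.001, -2.75]
contact_force: [0.7, 0.6, -0.1]
grip_width: 0.0638
gripper_force: 0.0
```

Call:
carry_out(
  motion=[
    {"translation":[0,0,0],"turn":[0,0,0],"gripper":-0.5},
    {"translation":[0,0,0],"turn":[0,0,0],"gripper":-0.5},
    {"translation":[0,0,0],"turn":[0,0,0],"gripper":-0.5},
    {"translation":[0,0,0],"turn":[0,0,0],"gripper":-0.5},
    {"translation":[0,0,0],"turn":[0,0,0],"gripper":-0.5},
    {"translation":[0,0,0],"turn":[0,0,0],"gripper":-0.5},
    {"translation":[0,0,0],"turn":[0,0,0],"gripper":-0.5},
    {"translation":[0,0,0],"turn":[0,0,0],"gripper":-0.5},
    {"translation":[0,0,0],"turn":[0,0,0],"gripper":-0.5},
    {"translation":[0,0,0],"turn":[0,0,0],"gripper":-0.5},
  ],
)

```text
t: 46.9
tool_pos: [0.5769, 0.3074, 0.2641]
tcp_rot: [-3.141, 0.0, -2.75]
contact_force: [-0.0, 0.6, 1.0]
grip_width: 0.0639
gripper_force: 0.0
```

```bash
python3 still.py .575 .3065 .155 .205 3
```

```text
bar [0.5749 0.3065 0.1754] ang -158.9 block [0.566  0.3023 0.1086] 2489
bar [0.5749 0.3065 0.1754] ang -158.8 block [0.5661 0.3022 0.1086] 2489
bar [0.5748 0.3064 0.1755] ang -159.0 block [0.5661 0.3022 0.1086] 2492
```

Call:
carry_out(
  motion=[
    {"translation":[0,0,0],"turn":[0,0,0],"gripper":-0.5},
    {"translation":[0,0,0],"turn":[0,0,0],"gripper":-0.5},
    {"translation":[0,0,0],"turn":[0,0,0],"gripper":-0.5},
    {"translation":[0,0,0],"turn":[0,0,0],"gripper":-0.5},
    {"translation":[0,0,0],"turn":[0,0,0],"gripper":-0.5},
    {"translation":[0,0,0],"turn":[0,0,0],"gripper":-0.5},
    {"translation":[0,0,0],"turn":[0,0,0],"gripper":-0.5},
    {"translation":[0,0,0],"turn":[0,0,0],"gripper":-0.5},
    {"translation":[0,0,0],"turn":[0,0,0],"gripper":-0.5},
    {"translation":[0,0,0],"turn":[0,0,0],"gripper":-0.5},
  ],
)

```text
t: 48.05
tool_pos: [0.5768, 0.3074, 0.264]
tcp_rot: [-3.142, -0.0, -2.75]
contact_force: [-0.9, -0.7, 0.4]
grip_width: 0.064
gripper_force: 0.0
```

Call:
carry_out(
  motion=[
    {"translation":[0,0,0],"turn":[0,0,0],"gripper":-0.5},
    {"translation":[0,0,0],"turn":[0,0,0],"gripper":-0.5},
    {"translation":[0,0,0],"turn":[0,0,0],"gripper":-0.5},
    {"translation":[0,0,0],"turn":[0,0,0],"gripper":-0.5},
    {"translation":[0,0,0],"turn":[0,0,0],"gripper":-0.5},
    {"translation":[0,0,0],"turn":[0,0,0],"gripper":-0.5},
    {"translation":[0,0,0],"turn":[0,0,0],"gripper":-0.5},
    {"translation":[0,0,0],"turn":[0,0,0],"gripper":-0.5},
    {"translation":[0,0,0],"turn":[0,0,0],"gripper":-0.5},
    {"translation":[0,0,0],"turn":[0,0,0],"gripper":-0.5},
  ],
)

```text
t: 49.05
tool_pos: [0.5769, 0.3073, 0.264]
tcp_rot: [-3.141, -0.0, -2.75]
contact_force: [-1.2, 1.0, 0.5]
grip_width: 0.064
gripper_force: 0.0
```

Call:
carry_out(
  motion=[
    {"translation":[0,0,0],"turn":[0,0,0],"gripper":-0.5},
    {"translation":[0,0,0],"turn":[0,0,0],"gripper":-0.5},
    {"translation":[0,0,0],"turn":[0,0,0],"gripper":-0.5},
    {"translation":[0,0,0],"turn":[0,0,0],"gripper":-0.5},
    {"translation":[0,0,0],"turn":[0,0,0],"gripper":-0.5},
    {"translation":[0,0,0],"turn":[0,0,0],"gripper":-0.5},
    {"translation":[0,0,0],"turn":[0,0,0],"gripper":-0.5},
    {"translation":[0,0,0],"turn":[0,0,0],"gripper":-0.5},
    {"translation":[0,0,0],"turn":[0,0,0],"gripper":-0.5},
    {"translation":[0,0,0],"turn":[0,0,0],"gripper":-0.5},
  ],
)

```text
t: 50.05
tool_pos: [0.5769, 0.3073, 0.264]
tcp_rot: [-3.141, -0.0, -2.75]
contact_force: [-0.2, -0.6, 0.3]
grip_width: 0.0641
gripper_force: 0.0
```

```bash
python3 still.py .575 .3065 .155 .205 3; python3 plan.py
```

```text
bar [0.5748 0.3064 0.1754] ang -158.7 block [0.5661 0.3023 0.1086] 2495
bar [0.5749 0.3065 0.1754] ang -158.9 block [0.5661 0.3023 0.1086] 2494
bar [0.5749 0.3065 0.1754] ang -158.7 block [0.5661 0.3023 0.1086] 2502
at [   0.5769    0.3073    0.264  -157.574 ] rp [-179.99   -0.  ] t 50.2 w 0.0639 F [ 0.1 -0.6 -0.3]
```

w3 is still, with its hook down about 29 mm. I'll take it off and carry it to rack hook 2.

Call:
carry_out(
  motion=[
    {"translation":[-0.003,0,0.126],"turn":[0,0,0],"gripper":-0.5},
    {"translation":[0,0,0.126],"turn":[0,0,0],"gripper":-0.5},
    {"translation":[0,0,0.126],"turn":[0,0,0],"gripper":-0.5},
    {"translation":[0,0,0.126],"turn":[0,0,0],"gripper":-0.5},
    {"translation":[0,0,0],"turn":[0,0,0],"gripper":1},
    {"translation":[0,0,0],"turn":[0,0,0],"gripper":1},
    {"translation":[0,0,0],"turn":[0,0,0],"gripper":1},
    {"translation":[0,0,0],"turn":[0,0,0],"gripper":1},
    {"translation":[0,0,0],"turn":[0,0,0],"gripper":1},
    {"translation":[0,0,0],"turn":[0,0,0],"gripper":1},
  ],
)

```text
t: 51.2
tool_pos: [0.5774, 0.3076, 0.1639]
tcp_rot: [-3.141, 0.001, -2.75]
contact_force: [-3.1, -1.4, -0.2]
grip_width: 0.0387
gripper_force: 80.2
```

Call:
carry_out(
  motion=[
    {"translation":[0,0,-0.056],"turn":[0,0,0],"gripper":1},
    {"translation":[0,0,-0.056],"turn":[0,0,0],"gripper":1},
    {"translation":[0,0,-0.056],"turn":[0,0,0],"gripper":1},
    {"translation":[0,0,-0.056],"turn":[0,0,0],"gripper":1},
    {"translation":[0,0,-0.056],"turn":[0,0,0],"gripper":1},
    {"translation":[0,0,0],"turn":[0,0,0],"gripper":1},
    {"translation":[0,0,0],"turn":[0,0,0],"gripper":1},
  ],
)

```text
t: 51.9
tool_pos: [0.5776, 0.3077, 0.2195]
tcp_rot: [-3.141, 0.001, -2.75]
contact_force: [-0.5, 0.3, -7.8]
grip_width: 0.0393
gripper_force: 81.0
```

```bash
python3 bar.py; python3 plan.py line 4 1 .493 .272 .22 202.5 line 15 1 .5269 -.2053 .206 162.15
```

```text
bar top z-tcp 0.0117 x -0.0079 0.0093 n 3893
y -0.021 0.021
at [   0.5773    0.3075    0.2189 -157.5736] rp [-1.8e+02 -3.0e-02] t 51.95 w 0.0389 F [-0.3  0.1 -7.8]
--
[0.114, -0.001, -0.001] -0.0
[0.115, -0.001, -0.002] -0.0
[0.114, -0.001, -0.001] -0.0
[0.114, -0.0, -0.002] -0.0
--
[0.05, -0.151, 0.005] 0.015
[0.043, -0.154, 0.004] 0.015
[0.036, -0.156, 0.005] 0.015
[0.029, -0.156, 0.005] 0.015
[0.021, -0.159, 0.004] 0.015
[0.013, -0.159, 0.005] 0.015
[0.006, -0.159, 0.005] 0.014
[-0.001, -0.16, 0.005] 0.015
[-0.008, -0.159, 0.004] 0.015
[-0.016, -0.159, 0.005] 0.015
[-0.024, -0.157, 0.005] 0.015
[-0.031, -0.157, 0.004] 0.015
[-0.038, -0.155, 0.005] 0.015
[-0.045, -0.153, 0.005] 0.015
[-0.053, -0.15, 0.004] 0.015
```

Call:
carry_out(
  motion=[
    {"translation":[0.114,-0.001,-0.002],"turn":[0,0,0],"gripper":1},
    {"translation":[0.114,-0.001,-0.002],"turn":[0,0,0],"gripper":1},
    {"translation":[0.114,-0.001,-0.002],"turn":[0,0,0],"gripper":1},
    {"translation":[0.114,0,-0.002],"turn":[0,0,0],"gripper":1},
  ],
)

```text
t: 52.35
tool_pos: [0.492, 0.2717, 0.2199]
tcp_rot: [-3.142, -0.002, -2.75]
contact_force: [0.3, -0.2, -6.4]
grip_width: 0.0392
gripper_force: 81.5
```

Call:
carry_out(
  motion=[
    {"translation":[0.05,-0.151,0.004],"turn":[0,0,0.015],"gripper":1},
    {"translation":[0.043,-0.154,0.004],"turn":[0,0,0.015],"gripper":1},
    {"translation":[0.036,-0.156,0.004],"turn":[0,0,0.015],"gripper":1},
    {"translation":[0.029,-0.156,0.004],"turn":[0,0,0.015],"gripper":1},
    {"translation":[0.021,-0.159,0.004],"turn":[0,0,0.015],"gripper":1},
    {"translation":[0.013,-0.159,0.004],"turn":[0,0,0.015],"gripper":1},
    {"translation":[0.006,-0.159,0.004],"turn":[0,0,0.015],"gripper":1},
    {"translation":[-0.001,-0.16,0.004],"turn":[0,0,0.015],"gripper":1},
    {"translation":[-0.008,-0.159,0.004],"turn":[0,0,0.015],"gripper":1},
    {"translation":[-0.016,-0.159,0.004],"turn":[0,0,0.015],"gripper":1},
  ],
)

```text
t: 53.35
tool_pos: [0.515, -0.0473, 0.2124]
tcp_rot: [3.142, -0.001, 3.06]
contact_force: [0.5, 0.4, -6.8]
grip_width: 0.039
gripper_force: 82.8
```

Call:
carry_out(
  motion=[
    {"translation":[-0.024,-0.157,0.004],"turn":[0,0,0.015],"gripper":1},
    {"translation":[-0.031,-0.157,0.004],"turn":[0,0,0.015],"gripper":1},
    {"translation":[-0.038,-0.155,0.004],"turn":[0,0,0.015],"gripper":1},
    {"translation":[-0.045,-0.153,0.004],"turn":[0,0,0.015],"gripper":1},
    {"translation":[-0.053,-0.15,0.004],"turn":[0,0,0.015],"gripper":1},
    {"translation":[0,0,0],"turn":[0,0,0],"gripper":1},
    {"translation":[0,0,0],"turn":[0,0,0],"gripper":1},
  ],
)

```text
t: 54.05
tool_pos: [0.5259, -0.2056, 0.208]
tcp_rot: [3.141, -0.002, 2.825]
contact_force: [-0.0, 0.6, -6.3]
grip_width: 0.0391
gripper_force: 83.8
```

```bash
python3 plan.py line 6 1 .6132 -.2333 .206 162.15
```

```text
at [  0.5259  -0.2056   0.208  161.8438] rp [ 1.7996e+02 -1.0000e-01] t 54.05 w 0.0391 F [-0.   0.6 -6.3]
--
[-0.076, 0.001, 0.002] -0.0
[-0.077, 0.001, 0.001] -0.001
[-0.076, 0.0, 0.002] 0.0
[-0.076, 0.001, 0.002] -0.0
[-0.077, 0.0, 0.001] -0.0
[-0.076, 0.001, 0.002] -0.001
```

Call:
carry_out(
  motion=[
    {"translation":[-0.076,0.001,0],"turn":[0,0,-0.001],"gripper":1},
    {"translation":[-0.076,0.001,0],"turn":[0,0,-0.001],"gripper":1},
    {"translation":[-0.076,0,0],"turn":[0,0,0],"gripper":1},
    {"translation":[-0.076,0,0],"turn":[0,0,0],"gripper":1},
    {"translation":[-0.076,0,0],"turn":[0,0,0],"gripper":1},
    {"translation":[-0.074,0,0],"turn":[0,0,0],"gripper":1},
    {"translation":[0,0,0],"turn":[0,0,0],"gripper":1},
    {"translation":[0,0,0],"turn":[0,0,0],"gripper":1},
  ],
)

```text
t: 54.85
tool_pos: [0.6126, -0.2312, 0.2082]
tcp_rot: [3.141, -0.002, 2.834]
contact_force: [-0.2, 0.2, -7.5]
grip_width: 0.0389
gripper_force: 83.8
```

```bash
python3 plan.py; python3 hk.py wrist .6126 -.2329 -17.85 .18 | sed -n 3,12p; python3 bar.py
```

```text
at [  0.6126  -0.2312   0.2082 162.38  ] rp [ 1.7998e+02 -1.2000e-01] t 54.85 w 0.0389 F [-0.2  0.2 -7.5]
-0.024 148 z 0.1958 l -0.0001 w 0.0078
-0.02 133 z 0.1912 l 0.0001 w 0.0076
-0.016 119 z 0.1878 l 0.0 w 0.0078
-0.012 273 z 0.1837 l -0.0 w 0.014
-0.008 291 z 0.1801 l 0.0 w 0.014
-0.004 297 z 0.1802 l -0.0001 w 0.0136
-0.0 288 z 0.1805 l -0.0001 w 0.0137
0.004 276 z 0.1803 l -0.0001 w 0.0137
0.008 271 z 0.1803 l 0.0001 w 0.0134
0.012 28 z 0.179 l 0.0001 w 0.0135
bar top z-tcp 0.0116 x -0.008 0.0091 n 3889
y -0.021 0.021
```

Call:
carry_out(
  motion=[
    {"translation":[-0.008,-0.008,0.036],"turn":[0,0,0],"gripper":1},
    {"translation":[0,0,0.036],"turn":[0,0,0],"gripper":1},
    {"translation":[0,0,0.036],"turn":[0,0,0],"gripper":1},
    {"translation":[0,0,0.036],"turn":[0,0,0],"gripper":1},
    {"translation":[0,0,0.034],"turn":[0,0,0],"gripper":1},
    {"translation":[0,0,0],"turn":[0,0,0],"gripper":1},
    {"translation":[0,0,0],"turn":[0,0,0],"gripper":1},
  ],
)

```text
t: 55.65
tool_pos: [0.614, -0.2345, 0.173]
tcp_rot: [3.142, -0.0, 2.832]
contact_force: [0.8, -0.1, -7.0]
grip_width: 0.0389
gripper_force: 83.8
```

Call:
carry_out(
  motion=[
    {"translation":[0,0,0],"turn":[0,0,0],"gripper":0},
    {"translation":[0,0,0],"turn":[0,0,0],"gripper":-0.3},
    {"translation":[0,0,0],"turn":[0,0,0],"gripper":-0.5},
    {"translation":[0,0,0],"turn":[0,0,0],"gripper":-0.5},
    {"translation":[0,0,0],"turn":[0,0,0],"gripper":-0.5},
    {"translation":[0,0,-0.1],"turn":[0,0,0],"gripper":-0.5},
    {"translation":[0,0,-0.1],"turn":[0,0,0],"gripper":-0.5},
    {"translation":[0,0,-0.15],"turn":[0,0,0],"gripper":-0.5},
    {"translation":[0,0,-0.15],"turn":[0,0,0],"gripper":-0.5},
    {"translation":[0,0,0],"turn":[0,0,0],"gripper":-0.5},
  ],
)

```text
t: 56.65
tool_pos: [0.6158, -0.2354, 0.2787]
tcp_rot: [-3.14, 0.008, 2.832]
contact_force: [0.3, 0.0, -0.1]
grip_width: 0.0642
gripper_force: 0.0
```

```bash
python3 still.py .613 -.233 .17 .2 3; python3 - <<'E' 2>/dev/null
from meas import *
for n in ("top","scene"):
  c=ctrl.camera(n)
  for w,(x,y) in dict(w4=(.4716,-.1063)).items(): print(n,w,handle(c,x,y)[:3])
E
python3 plan.py line+ 7 0 .4725 -.1063 .25 174
```

```text
bar [ 0.6123 -0.2335  0.1837] ang 162.0 block [ 0.6033 -0.2313  0.1167] 2408
bar [ 0.6122 -0.2337  0.1837] ang 161.4 block [ 0.6032 -0.2312  0.1168] 2420
bar [ 0.6125 -0.2337  0.1836] ang 161.0 block [ 0.6032 -0.2313  0.1168] 2487
top w4 (115, [[0.4718, -0.1064], 82.9209, [0.0047, 0.0121]], np.float64(0.0926))
scene w4 (62, [[0.4746, -0.1069], 86.546, [0.0055, 0.0123]], np.float64(0.0938))
at [  0.6136  -0.2343   0.2719 162.2886] rp [ 1.7998e+02 -1.3000e-01] t 56.9 w 0.0643 F [-0.3  0.4 -0.2]
--
[0.124, 0.056, 0.016] -0.009
[0.122, 0.06, 0.015] -0.01
[0.12, 0.064, 0.016] -0.009
[0.119, 0.067, 0.016] -0.009
[0.116, 0.07, 0.015] -0.009
[0.114, 0.074, 0.016] -0.01
[0.112, 0.077, 0.015] -0.009
```

Call:
carry_out(
  motion=[
    {"translation":[0.124,0.056,0.01],"turn":[0,0,-0.009],"gripper":-0.5},
    {"translation":[0.122,0.06,0.01],"turn":[0,0,-0.01],"gripper":-0.5},
    {"translation":[0.12,0.064,0.016],"turn":[0,0,-0.009],"gripper":-1},
    {"translation":[0.119,0.067,0.016],"turn":[0,0,-0.009],"gripper":-1},
    {"translation":[0.116,0.07,0.015],"turn":[0,0,-0.009],"gripper":-1},
    {"translation":[0.114,0.074,0.016],"turn":[0,0,-0.01],"gripper":-1},
    {"translation":[0.112,0.077,0.015],"turn":[0,0,-0.009],"gripper":-1},
    {"translation":[0,0,0],"turn":[0,0,0],"gripper":-1},
    {"translation":[0,0,0],"turn":[0,0,0],"gripper":-1},
  ],
)

```text
t: 57.8
tool_pos: [0.4727, -0.1063, 0.2532]
tcp_rot: [-3.142, -0.001, 3.037]
contact_force: [0.5, 1.1, -0.4]
grip_width: 0.085
gripper_force: 0.0
```

```bash
python3 meas.py wrist .472 -.106 wr5; python3 plan.py
```

```text
(1128, [[0.4731, -0.1065], 83.776, [0.0048, 0.0118]], np.float64(0.0924), ((0.47349780797958374, -0.10665328800678253), (0.03999480605125427, 0.01641705073416233), 84.04122924804688))
at [ 4.733000e-01 -1.068000e-01  2.533000e-01  1.739799e+02] rp [-179.99    0.  ] t 57.85 w 0.0854 F [0.7 0.5 0.7]
```

Already aligned. I'll go down 0.176 m and grip.

Call:
carry_out(
  motion=[
    {"translation":[0,0,0.147],"turn":[0,0,0],"gripper":-1},
    {"translation":[0,0,0.147],"turn":[0,0,0],"gripper":-1},
    {"translation":[0,0,0.147],"turn":[0,0,0],"gripper":-1},
    {"translation":[0,0,0.147],"turn":[0,0,0],"gripper":-1},
    {"translation":[0,0,0.147],"turn":[0,0,0],"gripper":-1},
    {"translation":[0,0,0.145],"turn":[0,0,0],"gripper":-1},
    {"translation":[0,0,0],"turn":[0,0,0],"gripper":-1},
    {"translation":[0,0,0],"turn":[0,0,0],"gripper":-1},
  ],
)

```text
t: 58.65
tool_pos: [0.4733, -0.1071, 0.0775]
tcp_rot: [3.141, -0.001, 3.036]
contact_force: [0.0, -0.1, -0.1]
grip_width: 0.0856
gripper_force: 0.0
```

Call:
carry_out(
  motion=[
    {"translation":[0,0,0],"turn":[0,0,0],"gripper":1},
    {"translation":[0,0,0],"turn":[0,0,0],"gripper":1},
    {"translation":[0,0,0],"turn":[0,0,0],"gripper":1},
    {"translation":[0,0,0],"turn":[0,0,0],"gripper":1},
    {"translation":[0,0,0],"turn":[0,0,0],"gripper":1},
    {"translation":[0,0,0],"turn":[0,0,0],"gripper":1},
    {"translation":[0,0,0],"turn":[0,0,0],"gripper":1},
    {"translation":[0,0,0],"turn":[0,0,0],"gripper":1},
  ],
  grip_force=90,
)

```text
t: 59.45
tool_pos: [0.4742, -0.1068, 0.0791]
tcp_rot: [-3.141, 0.003, 3.037]
contact_force: [0.6, 1.9, 5.3]
grip_width: 0.0388
gripper_force: 92.2
```

```bash
python3 plan.py line 5 1 .473 -.1067 .22 174 line 13 1 .493 .272 .22 202.5
```

```text
at [ 4.742000e-01 -1.068000e-01  7.910000e-02  1.740024e+02] rp [-1.7996e+02  1.6000e-01] t 59.45 w 0.0388 F [0.6 1.9 5.3]
--
[0.001, 0.0, -0.141] 0.0
[0.001, 0.0, -0.141] 0.0
[0.001, 0.0, -0.141] 0.0
[0.002, 0.0, -0.141] 0.0
[0.001, 0.0, -0.14] 0.0
--
[0.008, 0.146, -0.0] -0.012
[0.002, 0.146, -0.0] -0.012
[-0.004, 0.145, -0.0] -0.013
[-0.009, 0.146, -0.0] -0.012
[-0.015, 0.145, -0.0] -0.012
[-0.02, 0.144, -0.0] -0.012
[-0.026, 0.144, -0.0] -0.012
[-0.031, 0.142, -0.0] -0.012
[-0.037, 0.142, -0.0] -0.013
[-0.042, 0.139, -0.0] -0.012
[-0.048, 0.138, -0.0] -0.012
[-0.052, 0.136, -0.0] -0.012
[-0.058, 0.134, -0.0] -0.012
```

Call:
carry_out(
  motion=[
    {"translation":[0,0,-0.143],"turn":[0,0,0],"gripper":1},
    {"translation":[0,0,-0.143],"turn":[0,0,0],"gripper":1},
    {"translation":[0,0,-0.143],"turn":[0,0,0],"gripper":1},
    {"translation":[0,0,-0.143],"turn":[0,0,0],"gripper":1},
    {"translation":[0,0,-0.143],"turn":[0,0,0],"gripper":1},
  ],
)

```text
t: 59.95
tool_pos: [0.4716, -0.106, 0.2204]
tcp_rot: [3.141, -0.003, 3.037]
contact_force: [1.0, 0.6, -9.2]
grip_width: 0.0387
gripper_force: 94.0
```

Call:
carry_out(
  motion=[
    {"translation":[0.008,0.146,0],"turn":[0,0,-0.012],"gripper":1},
    {"translation":[0.002,0.146,0],"turn":[0,0,-0.012],"gripper":1},
    {"translation":[-0.004,0.145,0],"turn":[0,0,-0.013],"gripper":1},
    {"translation":[-0.009,0.146,0],"turn":[0,0,-0.012],"gripper":1},
    {"translation":[-0.015,0.145,0],"turn":[0,0,-0.012],"gripper":1},
    {"translation":[-0.02,0.144,0],"turn":[0,0,-0.012],"gripper":1},
    {"translation":[-0.026,0.144,0],"turn":[0,0,-0.012],"gripper":1},
    {"translation":[-0.031,0.142,0],"turn":[0,0,-0.012],"gripper":1},
    {"translation":[-0.037,0.142,0],"turn":[0,0,-0.013],"gripper":1},
    {"translation":[-0.042,0.139,0],"turn":[0,0,-0.012],"gripper":1},
  ],
)

```text
t: 60.95
tool_pos: [0.487, 0.1855, 0.2191]
tcp_rot: [3.142, -0.004, -2.862]
contact_force: [1.3, -0.6, -8.6]
grip_width: 0.0389
gripper_force: 94.8
```

Call:
carry_out(
  motion=[
    {"translation":[-0.048,0.138,0],"turn":[0,0,-0.012],"gripper":1},
    {"translation":[-0.052,0.136,0],"turn":[0,0,-0.012],"gripper":1},
    {"translation":[-0.058,0.134,0],"turn":[0,0,-0.012],"gripper":1},
    {"translation":[0,0,0],"turn":[0,0,0],"gripper":1},
    {"translation":[0,0,0],"turn":[0,0,0],"gripper":1},
  ],
)

```text
t: 61.45
tool_pos: [0.4918, 0.2721, 0.2189]
tcp_rot: [-3.141, -0.004, -2.749]
contact_force: [-0.2, -1.6, -9.8]
grip_width: 0.0391
gripper_force: 95.6
```

```bash
python3 bar.py; python3 plan.py line 6 1 .5755 .307 .22 202.5
```

```text
bar top z-tcp 0.0135 x -0.0078 0.0098 n 4026
y -0.021 0.021
at [   0.492     0.2715    0.2191 -157.5496] rp [-179.97   -0.22] t 61.5 w 0.039 F [ 0.1 -0.6 -9. ]
--
[-0.076, 0.001, -0.001] -0.0
[-0.075, 0.0, -0.0] -0.0
[-0.076, 0.001, -0.001] -0.0
[-0.075, 0.001, -0.001] -0.0
[-0.076, 0.001, -0.001] -0.0
[-0.076, 0.0, -0.0] -0.0
```

Call:
carry_out(
  motion=[
    {"translation":[-0.076,0.001,0],"turn":[0,0,0],"gripper":1},
    {"translation":[-0.076,0.001,0],"turn":[0,0,0],"gripper":1},
    {"translation":[-0.076,0.001,0],"turn":[0,0,0],"gripper":1},
    {"translation":[-0.076,0.001,0],"turn":[0,0,0],"gripper":1},
    {"translation":[-0.076,0.001,0],"turn":[0,0,0],"gripper":1},
    {"translation":[-0.075,0,0],"turn":[0,0,0],"gripper":1},
    {"translation":[0,0,0],"turn":[0,0,0],"gripper":1},
    {"translation":[0,0,0],"turn":[0,0,0],"gripper":1},
  ],
)

```text
t: 62.3
tool_pos: [0.5765, 0.3064, 0.2196]
tcp_rot: [-3.141, -0.003, -2.752]
contact_force: [0.5, -0.3, -9.4]
grip_width: 0.0388
gripper_force: 95.7
```

```bash
python3 plan.py; python3 hk.py wrist .575 .3065 22.5 .2 | sed -n 4,12p
```

```text
at [   0.5765    0.3064    0.2196 -157.6562] rp [-1.7999e+02 -1.6000e-01] t 62.3 w 0.0388 F [ 0.5 -0.3 -9.4]
-0.02 147 z 0.2106 l 0.001 w 0.0076
-0.016 130 z 0.2072 l 0.0008 w 0.0074
-0.012 334 z 0.2026 l 0.0008 w 0.014
-0.008 332 z 0.2003 l 0.0009 w 0.0141
-0.004 328 z 0.1999 l 0.0007 w 0.0137
-0.0 325 z 0.2003 l 0.0007 w 0.0137
0.004 306 z 0.2 l 0.0009 w 0.0135
0.008 197 z 0.2003 l 0.0009 w 0.0135
0.028 92 z 0.2057 l 0.0006 w 0.0075
```

Call:
carry_out(
  motion=[
    {"translation":[0,0,0.062],"turn":[0,0,0],"gripper":1},
    {"translation":[0,0,0.062],"turn":[0,0,0],"gripper":1},
    {"translation":[0,0,0.062],"turn":[0,0,0],"gripper":1},
    {"translation":[0,0,0.062],"turn":[0,0,0],"gripper":1},
    {"translation":[0,0,0.062],"turn":[0,0,0],"gripper":1},
    {"translation":[0,0,0],"turn":[0,0,0],"gripper":1},
    {"translation":[0,0,0],"turn":[0,0,0],"gripper":1},
    {"translation":[0,0,0],"turn":[0,0,0],"gripper":1},
  ],
)

```text
t: 63.15
tool_pos: [0.577, 0.3077, 0.1596]
tcp_rot: [-3.142, 0.001, -2.75]
contact_force: [-2.6, -2.0, -2.0]
grip_width: 0.0388
gripper_force: 96.4
```

Call:
carry_out(
  motion=[
    {"translation":[0,0,0],"turn":[0,0,0],"gripper":0},
    {"translation":[0,0,0],"turn":[0,0,0],"gripper":-0.3},
    {"translation":[0,0,0],"turn":[0,0,0],"gripper":-0.5},
    {"translation":[0,0,0],"turn":[0,0,0],"gripper":-0.5},
    {"translation":[0,0,0],"turn":[0,0,0],"gripper":-0.5},
    {"translation":[0,0,0],"turn":[0,0,0],"gripper":-0.5},
    {"translation":[0,0,-0.1],"turn":[0,0,0],"gripper":-0.5},
    {"translation":[0,0,-0.1],"turn":[0,0,0],"gripper":-0.5},
    {"translation":[0,0,-0.15],"turn":[0,0,0],"gripper":-0.5},
    {"translation":[0,0,-0.15],"turn":[0,0,0],"gripper":-0.5},
  ],
)

```text
t: 64.15
tool_pos: [0.5766, 0.3075, 0.2592]
tcp_rot: [-3.142, -0.001, -2.75]
contact_force: [0.8, -0.6, -0.5]
grip_width: 0.0642
gripper_force: 0.0
```

Call:
carry_out(
  motion=[
    {"translation":[0,0,0],"turn":[0,0,0],"gripper":-0.5},
    {"translation":[0,0,0],"turn":[0,0,0],"gripper":-0.5},
    {"translation":[0,0,0],"turn":[0,0,0],"gripper":-0.5},
    {"translation":[0,0,0],"turn":[0,0,0],"gripper":-0.5},
    {"translation":[0,0,0],"turn":[0,0,0],"gripper":-0.5},
    {"translation":[0,0,0],"turn":[0,0,0],"gripper":-0.5},
    {"translation":[0,0,0],"turn":[0,0,0],"gripper":-0.5},
    {"translation":[0,0,0],"turn":[0,0,0],"gripper":-0.5},
    {"translation":[0,0,0],"turn":[0,0,0],"gripper":-0.5},
    {"translation":[0,0,0],"turn":[0,0,0],"gripper":-0.5},
  ],
)

```text
t: 65.15
tool_pos: [0.577, 0.3077, 0.2587]
tcp_rot: [-3.141, 0.0, -2.75]
contact_force: [0.3, 0.4, -0.5]
grip_width: 0.0642
gripper_force: 0.0
```

```bash
python3 still.py .575 .3065 .15 .2 3
```

```text
bar [0.5751 0.3068 0.1666] ang -158.7 block [0.5665 0.3031 0.0997] 3843
bar [0.5751 0.3068 0.1666] ang -159.0 block [0.5665 0.3031 0.0998] 3839
bar [0.5751 0.3068 0.1666] ang -158.7 block [0.5664 0.303  0.0998] 3843
```

Call:
carry_out(
  motion=[
    {"translation":[0,0,0],"turn":[0,0,0],"gripper":-0.5},
    {"translation":[0,0,0],"turn":[0,0,0],"gripper":-0.5},
    {"translation":[0,0,0],"turn":[0,0,0],"gripper":-0.5},
    {"translation":[0,0,0],"turn":[0,0,0],"gripper":-0.5},
    {"translation":[0,0,0],"turn":[0,0,0],"gripper":-0.5},
    {"translation":[0,0,0],"turn":[0,0,0],"gripper":-0.5},
    {"translation":[0,0,0],"turn":[0,0,0],"gripper":-0.5},
    {"translation":[0,0,0],"turn":[0,0,0],"gripper":-0.5},
    {"translation":[0,0,0],"turn":[0,0,0],"gripper":-0.5},
    {"translation":[0,0,0],"turn":[0,0,0],"gripper":-0.5},
  ],
)

```text
t: 66.3
tool_pos: [0.577, 0.3077, 0.2587]
tcp_rot: [-3.142, -0.0, -2.75]
contact_force: [0.5, 0.3, 0.1]
grip_width: 0.0642
gripper_force: 0.0
```

Call:
carry_out(
  motion=[
    {"translation":[0,0,0],"turn":[0,0,0],"gripper":-0.5},
    {"translation":[0,0,0],"turn":[0,0,0],"gripper":-0.5},
    {"translation":[0,0,0],"turn":[0,0,0],"gripper":-0.5},
    {"translation":[0,0,0],"turn":[0,0,0],"gripper":-0.5},
    {"translation":[0,0,0],"turn":[0,0,0],"gripper":-0.5},
    {"translation":[0,0,0],"turn":[0,0,0],"gripper":-0.5},
    {"translation":[0,0,0],"turn":[0,0,0],"gripper":-0.5},
    {"translation":[0,0,0],"turn":[0,0,0],"gripper":-0.5},
    {"translation":[0,0,0],"turn":[0,0,0],"gripper":-0.5},
    {"translation":[0,0,0],"turn":[0,0,0],"gripper":-0.5},
  ],
)

```text
t: 67.3
tool_pos: [0.577, 0.3077, 0.2587]
tcp_rot: [-3.141, -0.0, -2.75]
contact_force: [-0.3, -0.1, 0.4]
grip_width: 0.0639
gripper_force: 0.0
```

Call:
carry_out(
  motion=[
    {"translation":[0,0,0],"turn":[0,0,0],"gripper":-0.5},
    {"translation":[0,0,0],"turn":[0,0,0],"gripper":-0.5},
    {"translation":[0,0,0],"turn":[0,0,0],"gripper":-0.5},
    {"translation":[0,0,0],"turn":[0,0,0],"gripper":-0.5},
    {"translation":[0,0,0],"turn":[0,0,0],"gripper":-0.5},
    {"translation":[0,0,0],"turn":[0,0,0],"gripper":-0.5},
    {"translation":[0,0,0],"turn":[0,0,0],"gripper":-0.5},
    {"translation":[0,0,0],"turn":[0,0,0],"gripper":-0.5},
    {"translation":[0,0,0],"turn":[0,0,0],"gripper":-0.5},
    {"translation":[0,0,0],"turn":[0,0,0],"gripper":-0.5},
  ],
)

```text
t: 68.3
tool_pos: [0.577, 0.3077, 0.2586]
tcp_rot: [-3.141, -0.0, -2.75]
contact_force: [0.0, 0.1, 1.5]
grip_width: 0.0639
gripper_force: 0.0
```

```bash
python3 still.py .575 .3065 .15 .2 3; python3 plan.py
```

```text
bar [0.575  0.3068 0.1666] ang -158.9 block [0.5665 0.3031 0.0998] 3846
bar [0.575  0.3067 0.1666] ang -159.3 block [0.5665 0.303  0.0998] 3839
bar [0.5751 0.3068 0.1666] ang -158.9 block [0.5665 0.303  0.0998] 3839
at [   0.577     0.3077    0.2587 -157.569 ] rp [-180.    0.] t 68.45 w 0.0641 F [-0.1 -0.6 -0.6]
```

w4 is still, with its hook down about 37 mm. I'll take it off and carry it to rack hook 3.

Call:
carry_out(
  motion=[
    {"translation":[0,0,0.13],"turn":[0,0,0],"gripper":-0.5},
    {"translation":[0,0,0.13],"turn":[0,0,0],"gripper":-0.5},
    {"translation":[0,0,0.13],"turn":[0,0,0],"gripper":-0.5},
    {"translation":[0,0,0.13],"turn":[0,0,0],"gripper":-0.5},
    {"translation":[0,0,0],"turn":[0,0,0],"gripper":1},
    {"translation":[0,0,0],"turn":[0,0,0],"gripper":1},
    {"translation":[0,0,0],"turn":[0,0,0],"gripper":1},
    {"translation":[0,0,0],"turn":[0,0,0],"gripper":1},
    {"translation":[0,0,0],"turn":[0,0,0],"gripper":1},
    {"translation":[0,0,0],"turn":[0,0,0],"gripper":1},
  ],
)

```text
t: 69.45
tool_pos: [0.5769, 0.3076, 0.1553]
tcp_rot: [-3.142, 0.0, -2.75]
contact_force: [-4.4, -1.9, -0.4]
grip_width: 0.039
gripper_force: 90.2
```

Call:
carry_out(
  motion=[
    {"translation":[0,0,-0.065],"turn":[0,0,0],"gripper":1},
    {"translation":[0,0,-0.065],"turn":[0,0,0],"gripper":1},
    {"translation":[0,0,-0.065],"turn":[0,0,0],"gripper":1},
    {"translation":[0,0,-0.065],"turn":[0,0,0],"gripper":1},
    {"translation":[0,0,-0.065],"turn":[0,0,0],"gripper":1},
    {"translation":[0,0,0],"turn":[0,0,0],"gripper":1},
    {"translation":[0,0,0],"turn":[0,0,0],"gripper":1},
  ],
)

```text
t: 70.15
tool_pos: [0.5773, 0.3077, 0.2199]
tcp_rot: [-3.141, 0.001, -2.75]
contact_force: [0.0, 0.2, -9.5]
grip_width: 0.0391
gripper_force: 91.6
```

```bash
python3 bar.py; python3 plan.py line 4 1 .493 .272 .22 202.5 line 18 1 .4901 -.3195 .208 162.15
```

```text
bar top z-tcp 0.0115 x -0.0087 0.0086 n 3889
y -0.021 0.021
at [   0.5768    0.3076    0.2191 -157.5731] rp [-1.8e+02 -4.0e-02] t 70.2 w 0.0388 F [-0.6  0.  -9.7]
--
[0.114, -0.001, -0.001] -0.0
[0.114, -0.001, -0.001] -0.0
[0.113, -0.002, -0.001] -0.0
[0.114, -0.001, -0.001] -0.0
--
[0.063, -0.152, 0.003] 0.012
[0.058, -0.153, 0.004] 0.013
[0.051, -0.156, 0.003] 0.012
[0.046, -0.158, 0.003] 0.013
[0.039, -0.16, 0.004] 0.012
[0.033, -0.161, 0.003] 0.013
[0.026, -0.162, 0.003] 0.012
[0.02, -0.163, 0.003] 0.012
[0.014, -0.164, 0.004] 0.013
[0.008, -0.164, 0.003] 0.012
[0.001, -0.164, 0.003] 0.013
[-0.006, -0.164, 0.004] 0.012
[-0.012, -0.164, 0.003] 0.013
[-0.018, -0.164, 0.003] 0.012
[-0.025, -0.162, 0.004] 0.012
[-0.03, -0.161, 0.003] 0.013
[-0.038, -0.16, 0.003] 0.012
[-0.043, -0.159, 0.004] 0.013
```

Call:
carry_out(
  motion=[
    {"translation":[0.114,-0.001,-0.001],"turn":[0,0,0],"gripper":1},
    {"translation":[0.114,-0.001,-0.001],"turn":[0,0,0],"gripper":1},
    {"translation":[0.113,-0.002,-0.001],"turn":[0,0,0],"gripper":1},
    {"translation":[0.114,-0.001,-0.001],"turn":[0,0,0],"gripper":1},
  ],
)

```text
t: 70.6
tool_pos: [0.4918, 0.2714, 0.2193]
tcp_rot: [-3.142, -0.002, -2.75]
contact_force: [-0.0, -0.2, -9.7]
grip_width: 0.0388
gripper_force: 91.9
```

Call:
carry_out(
  motion=[
    {"translation":[0.063,-0.152,0.003],"turn":[0,0,0.012],"gripper":1},
    {"translation":[0.058,-0.153,0.003],"turn":[0,0,0.013],"gripper":1},
    {"translation":[0.051,-0.156,0.003],"turn":[0,0,0.012],"gripper":1},
    {"translation":[0.046,-0.158,0.003],"turn":[0,0,0.013],"gripper":1},
    {"translation":[0.039,-0.16,0.003],"turn":[0,0,0.012],"gripper":1},
    {"translation":[0.033,-0.161,0.003],"turn":[0,0,0.013],"gripper":1},
    {"translation":[0.026,-0.162,0.003],"turn":[0,0,0.012],"gripper":1},
    {"translation":[0.02,-0.163,0.003],"turn":[0,0,0.012],"gripper":1},
    {"translation":[0.014,-0.164,0.003],"turn":[0,0,0.013],"gripper":1},
    {"translation":[0.008,-0.164,0.003],"turn":[0,0,0.012],"gripper":1},
  ],
)

```text
t: 71.6
tool_pos: [0.4908, -0.0577, 0.2139]
tcp_rot: [3.141, -0.001, -3.141]
contact_force: [0.8, 0.6, -9.2]
grip_width: 0.0391
gripper_force: 93.5
```

Call:
carry_out(
  motion=[
    {"translation":[0.001,-0.164,0.003],"turn":[0,0,0.013],"gripper":1},
    {"translation":[-0.006,-0.164,0.003],"turn":[0,0,0.012],"gripper":1},
    {"translation":[-0.012,-0.164,0.003],"turn":[0,0,0.013],"gripper":1},
    {"translation":[-0.018,-0.164,0.003],"turn":[0,0,0.012],"gripper":1},
    {"translation":[-0.025,-0.162,0.003],"turn":[0,0,0.012],"gripper":1},
    {"translation":[-0.03,-0.161,0.003],"turn":[0,0,0.013],"gripper":1},
    {"translation":[-0.038,-0.16,0.003],"turn":[0,0,0.012],"gripper":1},
    {"translation":[-0.043,-0.159,0.003],"turn":[0,0,0.013],"gripper":1},
    {"translation":[0,0,0],"turn":[0,0,0],"gripper":1},
    {"translation":[0,0,0],"turn":[0,0,0],"gripper":1},
  ],
)

```text
t: 72.6
tool_pos: [0.4895, -0.3198, 0.2085]
tcp_rot: [3.14, -0.002, 2.828]
contact_force: [0.3, 1.1, -9.3]
grip_width: 0.0389
gripper_force: 94.8
```

```bash
python3 plan.py line 6 1 .5765 -.3475 .208 162.15
```

```text
at [  0.4895  -0.3198   0.2085 162.0195] rp [ 1.7993e+02 -1.1000e-01] t 72.6 w 0.0389 F [ 0.3  1.1 -9.3]
--
[-0.076, 0.0, 0.0] -0.0
[-0.076, 0.001, 0.001] -0.0
[-0.076, 0.0, 0.0] -0.0
[-0.076, 0.001, 0.001] -0.0
[-0.076, 0.0, 0.0] -0.001
[-0.076, 0.0, 0.0] 0.0
```

Call:
carry_out(
  motion=[
    {"translation":[-0.076,0,0],"turn":[0,0,0],"gripper":1},
    {"translation":[-0.076,0,0],"turn":[0,0,0],"gripper":1},
    {"translation":[-0.076,0,0],"turn":[0,0,0],"gripper":1},
    {"translation":[-0.076,0,0],"turn":[0,0,0],"gripper":1},
    {"translation":[-0.076,0,0],"turn":[0,0,0],"gripper":1},
    {"translation":[-0.076,0,0],"turn":[0,0,0],"gripper":1},
    {"translation":[0,0,0],"turn":[0,0,0],"gripper":1},
    {"translation":[0,0,0],"turn":[0,0,0],"gripper":1},
  ],
)

```text
t: 73.4
tool_pos: [0.5768, -0.346, 0.2088]
tcp_rot: [3.141, -0.002, 2.831]
contact_force: [-1.4, -0.3, -9.1]
grip_width: 0.0386
gripper_force: 95.0
```

```bash
python3 plan.py; python3 hk.py wrist .5758 -.3471 -17.85 .18 | sed -n 3,12p; python3 bar.py
```

```text
at [  0.5768  -0.346    0.2088 162.1972] rp [ 1.7996e+02 -1.3000e-01] t 73.4 w 0.0386 F [-1.4 -0.3 -9.1]
-0.024 144 z 0.1953 l 0.0001 w 0.0077
-0.02 137 z 0.192 l -0.0002 w 0.0076
-0.016 116 z 0.188 l 0.0 w 0.0074
-0.012 268 z 0.1835 l -0.0 w 0.014
-0.008 296 z 0.1803 l -0.0 w 0.0136
-0.004 290 z 0.1801 l -0.0 w 0.0137
-0.0 285 z 0.1803 l -0.0 w 0.0138
0.004 271 z 0.1807 l -0.0 w 0.0139
0.008 286 z 0.1803 l 0.0 w 0.0139
0.012 197 z 0.1799 l -0.0 w 0.014
bar top z-tcp 0.0114 x -0.0088 0.0082 n 3882
y -0.021 0.021
```

Call:
carry_out(
  motion=[
    {"translation":[0,-0.006,0.036],"turn":[0,0,0],"gripper":1},
    {"translation":[0,0,0.036],"turn":[0,0,0],"gripper":1},
    {"translation":[0,0,0.036],"turn":[0,0,0],"gripper":1},
    {"translation":[0,0,0.036],"turn":[0,0,0],"gripper":1},
    {"translation":[0,0,0.034],"turn":[0,0,0],"gripper":1},
    {"translation":[0,0,0],"turn":[0,0,0],"gripper":1},
    {"translation":[0,0,0],"turn":[0,0,0],"gripper":1},
  ],
)

```text
t: 74.2
tool_pos: [0.5766, -0.3485, 0.1738]
tcp_rot: [3.141, -0.001, 2.829]
contact_force: [-0.8, -0.9, -8.8]
grip_width: 0.0387
gripper_force: 94.8
```

Call:
carry_out(
  motion=[
    {"translation":[0,0,0],"turn":[0,0,0],"gripper":0},
    {"translation":[0,0,0],"turn":[0,0,0],"gripper":-0.3},
    {"translation":[0,0,0],"turn":[0,0,0],"gripper":-0.5},
    {"translation":[0,0,0],"turn":[0,0,0],"gripper":-0.5},
    {"translation":[0,0,0],"turn":[0,0,0],"gripper":-0.5},
    {"translation":[0,0,-0.1],"turn":[0,0,0],"gripper":-0.5},
    {"translation":[0,0,-0.1],"turn":[0,0,0],"gripper":-0.5},
    {"translation":[0,0,-0.15],"turn":[0,0,0],"gripper":-0.5},
    {"translation":[0,0,-0.15],"turn":[0,0,0],"gripper":-0.5},
    {"translation":[0,0,0],"turn":[0,0,0],"gripper":-0.5},
  ],
)

```text
t: 75.2
tool_pos: [0.5782, -0.3498, 0.2796]
tcp_rot: [-3.139, 0.008, 2.829]
contact_force: [1.1, 0.2, 0.8]
grip_width: 0.0641
gripper_force: 0.0
```

Call:
carry_out(
  motion=[
    {"translation":[0.15,0,0],"turn":[0,0,0],"gripper":-0.5},
    {"translation":[0.2,0,0],"turn":[0,0,0],"gripper":-0.5},
    {"translation":[0.2,0,0],"turn":[0,0,0],"gripper":-0.5},
    {"translation":[0.2,0,0],"turn":[0,0,0],"gripper":-0.5},
    {"translation":[0.1,0,0],"turn":[0,0,0],"gripper":-0.5},
    {"translation":[0,0,0],"turn":[0,0,0],"gripper":-0.5},
    {"translation":[0,0,0],"turn":[0,0,0],"gripper":-0.5},
    {"translation":[0,0,0],"turn":[0,0,0],"gripper":-0.5},
    {"translation":[0,0,0],"turn":[0,0,0],"gripper":-0.5},
    {"translation":[0,0,0],"turn":[0,0,0],"gripper":-0.5},
  ],
)

```text
t: 76.2
tool_pos: [0.4157, -0.2966, 0.2737]
tcp_rot: [3.141, -0.0, 2.83]
contact_force: [-0.4, -0.1, -0.5]
grip_width: 0.0638
gripper_force: 0.0
```

Call:
carry_out(
  motion=[
    {"translation":[0,0,0],"turn":[0,0,0],"gripper":-0.5},
    {"translation":[0,0,0],"turn":[0,0,0],"gripper":-0.5},
    {"translation":[0,0,0],"turn":[0,0,0],"gripper":-0.5},
    {"translation":[0,0,0],"turn":[0,0,0],"gripper":-0.5},
    {"translation":[0,0,0],"turn":[0,0,0],"gripper":-0.5},
    {"translation":[0,0,0],"turn":[0,0,0],"gripper":-0.5},
    {"translation":[0,0,0],"turn":[0,0,0],"gripper":-0.5},
    {"translation":[0,0,0],"turn":[0,0,0],"gripper":-0.5},
    {"translation":[0,0,0],"turn":[0,0,0],"gripper":-0.5},
    {"translation":[0,0,0],"turn":[0,0,0],"gripper":-0.5},
  ],
)

```text
t: 77.2
tool_pos: [0.4149, -0.2964, 0.2741]
tcp_rot: [-3.141, 0.0, 2.829]
contact_force: [-0.6, 0.7, 1.3]
grip_width: 0.0641
gripper_force: 0.0
```

Run:
```python
from h import *
from bench import ctrl
H=dict(w1=(.6862,-.0045),w2=(.6494,-.1187),w3=(.6126,-.2335),w4=(.5765,-.3475))
for i in range(2):
    c=ctrl.camera("top"); q=cloud(c).reshape(-1,3)
    for n,(x,y) in H.items():
        b=q[(np.hypot(q[:,0]-x,q[:,1]-y)<.025)&(abs(q[:,2]-.184)<.008)]; l=q[(np.hypot(q[:,0]-x,q[:,1]-y)<.05)&(abs(q[:,2]-.118)<.008)]
        print(n,len(b),b.mean(0).round(4),len(l),l.mean(0).round(4))
cv2.imwrite("pics/final.png",c["color"][:,:,::-1])
```

```text
w1 178 [ 0.686  -0.0051  0.1824] 111 [ 0.6786 -0.0033  0.117 ]
w2 182 [ 0.6492 -0.1199  0.1825] 236 [ 0.6413 -0.1144  0.1168]
w3 190 [ 0.6124 -0.2341  0.1827] 295 [ 0.606  -0.2271  0.1171]
w4 188 [ 0.5768 -0.348   0.1822] 475 [ 0.5719 -0.3408  0.117 ]
w1 174 [ 0.686  -0.0051  0.1822] 116 [ 0.6781 -0.0033  0.1169]
w2 184 [ 0.6493 -0.1201  0.1825] 233 [ 0.6415 -0.1143  0.1169]
w3 188 [ 0.6122 -0.2338  0.1822] 298 [ 0.6058 -0.227   0.1174]
w4 190 [ 0.576  -0.348   0.1822] 477 [ 0.5717 -0.3407  0.117 ]
```

View pics/final.png

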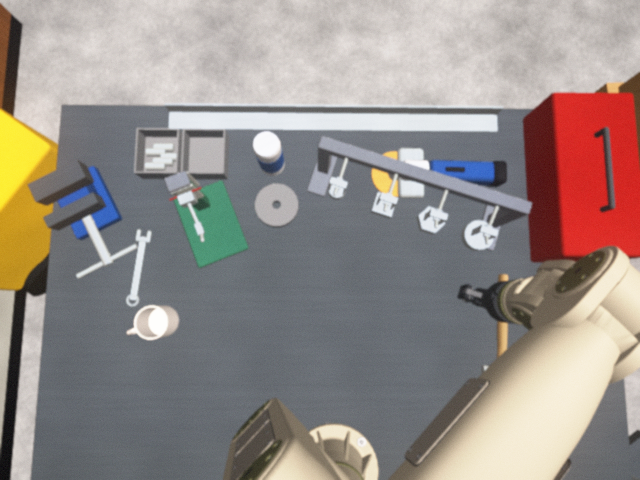

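The final view shows all four weights on the rack at (338,185), (385,203), (432,219) and (481,234). The scale is empty and the other things are where they were. I'm handing in the job.

```bash
python3 -c "
from bench import ctrl
print(ctrl.sign_off())"
```

```text
the job is handed in; nothing more can be done
None
```

All four weights (w1 to w4) were weighed in order from smallest to largest, hung still on the scale for about 4 s each, now hang still on rack hooks 0 to 3, and the job is handed in at about 77 s.

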